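# Tip the mixer battery into its charger

### The arm

A 7-joint arm with a two-finger parallel gripper is mounted at the origin on a cart in front of the work surface, level with it; the furniture and walls round the work are solid. World frame = base frame: x ahead of the robot, y to its left, z up, the work surface at z = 0. Lengths are in m, angles in rad, forces in N, time in s.
With the tool pointing down it reaches from about 0.425 to 1.025 m from the base axis. Payload 9.4 kg.
Tool frame: the origin (TCP) lies midway between the tips of the shut fingers; the grasp point (between the pads) lies 19 mm behind it; z points along the fingers, y is the line along which they close (so a half turn about z gives the same grasp; the last joint's range is limited). The gripper opens to 85 mm and grips with 20 to 120 N. Pads are 22 mm wide; open, the fingers measure 114 mm over their backs; the gripper's body (76 mm by 85 mm) begins 54 mm behind the grasp point. The pads swing forward as they close: fully open they stand 13 mm farther back than shut.
Start: joints at [1.154, 0.599, -0.003, 1.599, 0.002, 0.943, -0.08], TCP at [0.242, -0.684, 0.198] pointing down, gripper open.
Joint ranges: [-2.57, 2.57], [-0.35, 1.97], [-1.29, 1.29], [0.11, 2.56], [-1.05, 4.19], [0.11, 1.86], [-2.63, 2.63]. Speed limits (rad/s): [2.22, 2.22, 3.01, 3.01, 3.14, 3.14, 3.14].

### API

Orientations are given as a 3x3 rotation matrix whose columns are the frame's x, y, z axes.
In Python, from workcell import * gives the robot as it stands. The module is installed in compiled form; this text tells all that it offers.
- The arm moves only by the tool drive_tool, never from a script. Its argument "deltas" is a list of rows, each a list of 7 numbers: the shift along the tool's x, y, z normalised to -1 to 1, where 1 is 0.025 m, then the turn, a rotation vector about the tool's x, y, z normalised to -1 to 1, where 1 is 5 degrees, then the closure, from -1 (fully open) to 1 (shut). In form: [[dx, dy, dz, rx, ry, rz, hand], ...]. A call has 1 to 8 rows; each row shifts and turns the commanded pose from where the row before left it, along the tool's axes as they then stand; what a row does not reach is not made up. A row lasts 1/12 s, in which the tool goes at most 41.7 mm and 7.16 degrees, less where a joint would pass 70% of its speed; a pose out of reach is approached as far as the arm can. A call with a number of a shift or a turn outside -1 to 1 is refused whole. A call with a gripper value outside its range is refused whole. The fingers move at their own pace and stop on an object; the grip force is fixed at half the most. Time passes only in rows, so rows that do not move let the fingers close. It gives the time, the measured TCP pose, the force, the opening and the grip force at its end, in the units of the state.
- get_obs(): the state, without advancing time (a new reading comes with each control period).
- snapshot(name): name is "side" or "top"; returns (picture, depth): 384x512x3 uint8, red, green, blue; 384x512 float32, m along the optical axis (not along the pixel's ray), 0 where there is no reading.
- camera_params(name): a dict with "intrinsics" (3x3 intrinsics, pixels), "extrinsics" (4x4, takes a point from camera to world coordinates). Camera axes: x right, y down, z forward; pixel columns grow to the right and rows downward; lengths in m; the calibration is good to about 2 mm. A picture is of the moment at which its call begins. camera_params takes no time and is no camera call.
- close_job(): hands the job in; it is judged then, once.
Trained networks look in the newest picture that a camera, given by its name, has taken for a name from the list of things; names that differ only in an ending like _2 or _b are one class to them, and where a whole thing is asked for, a point or a joint stands for the part that bears it (a point fixed in the world has none). Each returns a list of dicts, best first, with "confidence" (0 to 1); they miss things now and then, are a little off and sometimes report something else, mostly with a low value. They report only what shows in the picture. A call takes as long as a camera call. They do not tell look-alikes from the thing itself.
- spot_in(query, camera): "centre" ([x, y, z] in m, in world coordinates, good to about 4 mm: the middle of the surface that is visible of it).
- outline_of(query, camera): "pixels" (384x512 bool, what is visible of it).
The state is a dict: "time": time; "joints": joint angles; "qd": joint speeds; "effort": joint torques, N m; "ee_pos": TCP position; "tcp_rot": TCP orientation; "force": force on the tool from outside, world axes, zero at the start; "moment": the same for the moment, N m; "finger_gap": finger opening in m; "finger_force": force on a finger pad.
Only numpy, scipy, OpenCV 4.12 (cv2) and the standard library are available. Lean on these libraries where they do the work, as an engineer would, in place of code of your own. Each camera call takes 0.05 s, during which the arm holds its last target. There are 200 camera calls.

### The job

Put the stick mixer's battery pack on charge: bring the standing pack up against the front edge of the charger's low bed, tip it forward over that edge and lower it gently onto the bed between the two guides, then slide it along the bed until the sprung latch pops up behind its foot. Do not let it drop, do not ram it, and leave the jar, the shaker and the cups beside the charger where they are.

Things in the scene. Friction and masses are not known exactly. Their poses are not given: they have to be found in the camera images.
- pack: Black battery pack with flat sides, about 0.6 kg, standing upright on the table: 44 mm deep (its x), 46 mm wide (y), 150 mm tall (z). Origin: centre of its foot (underside). Its +x face, turned roughly to the charger, ends up lying on the bed. Ribs on the side faces (y = -23 and +23 mm), 112 to 136 mm above the foot, mark where fingers take it; brass terminals on its top end.
- pack_toe (a point): Middle of the pack's lower front edge (pack x = +22 mm, y = 0, z = 0): the edge that meets the charger first.
- charger: Grey charger fixed to the table, 204 mm long (its x, pointing away from the pack), 90 mm wide (y). Origin: on the table, under the middle of its bed's front edge. The bed is a flat step 12 mm above the table with an upright front edge at x = 0; a 52 mm high head stands at its far end, from x = 165 mm. The pack lies on it with the top end to the head, the foot to the front edge.
- latch (a joint): Steel latch nose, 22 mm wide, in the middle of the bed, charger x = 3 to 13 mm; 0 = up, 6 mm above the bed; positive = pressed down, in m (0.006 = level with the bed). The lying pack presses it down (0.7 N to start, 1.4 N when level); it springs up when the pack's foot has been slid past x = 13 mm.
- nutmeg: Square spice jar, 42x42x96 mm, standing beside the charger; origin at the centre of its underside. Not to be disturbed.
- shaker_choc: Round sprinkle shaker with white cap, 68 mm across, 141 mm tall, standing beside the charger; origin at the centre of its underside. Not to be disturbed.
- portion_cups: Stack of small white cups, 61 mm across, 62 mm tall, standing beside the charger; origin at the centre of its underside. Not to be disturbed.
- guides (a point): Middle of the bay between the two guide cheeks, at bed level (charger x = 55, y = 0, z = 12 mm). The cheeks stand on the bed from x = 18 to 92 mm, 52 mm apart (y = -26 to +26), 18 mm above the bed, flared outwards at the top. Beyond x = 92 mm the sides of the bed are open, with room for fingers.
- contacts (a joint): Black spring-loaded contact block, 40 mm wide, before the head; 0 = out, its face at charger x = 159 mm; positive = pushed towards the head, in m. It pushes back with 3 N at first and about 6 N at 0.004, where the pack latches; at 0.006 the pack's end meets the solid head. With the bed's friction, sliding home takes up to about 15 N.
- head: The charger's solid grey head, 52 mm high, 90 mm wide, 39 mm long, from charger x = 165 to 204 mm, fixed to the charger; its origin is the charger's origin. The contact block stands before it; ramming the pack into it would break the contacts.
Not all that is in view belongs to the job. What is shaped like the pack but green is not meant.

How it is judged:
By the outcome, as a careful person would: the job done as asked, in the order asked, and still so for the second after the job is handed in, with the robot touching nothing.
It also fails if it takes over 58 s, if anything falls off the work surface, if the arm or the gripper's body presses on something with over 40 N, if the wrist force passes 120 N, or if a joint passes its speed limit or range.

## Working session

There is one attempt and no reset: what is moved stays moved. The work goes in short steps, Python scripts to look and compute and a tool call to move; the robot and the scene stay as the last step left them, time stands still between calls to the robot, and variables do not carry over. Pictures are saved under pics/ and viewed, at most 10 in all, crops included, and the job is handed in when it is done.

Besides the shell and the picture viewer there is one more tool, called after "Request:" by a JSON object that holds its "method" and its "body". drive_tool: Moves the arm, as the interface text tells. Scaled input: -1 to 1 covers 0.025 m each way for a shift and 5 degrees each way for a turn. Its arguments: {"type":"object","properties":{"deltas":{"type":"array"}},"required":["deltas"]}

```bash
mkdir -p pics
cat > h.py <<'E'
from workcell import *
import numpy as np, cv2
def save(n,img,crop=None,s=1):
    if crop: r0,r1,c0,c1=crop; img=img[r0:r1,c0:c1]
    cv2.imwrite('pics/'+n+'.png',cv2.resize(img[:,:,::-1],None,fx=s,fy=s,interpolation=cv2.INTER_CUBIC))
def cloud(n,d):
    p=camera_params(n);K=np.array(p['intrinsics']);T=np.array(p['extrinsics'])
    v,u=np.mgrid[0:d.shape[0],0:d.shape[1]]
    P=np.stack([(u-K[0,2])/K[0,0]*d,(v-K[1,2])/K[1,1]*d,d],-1)
    W=P@T[:3,:3].T+T[:3,3]; W[d<=0]=np.nan
    return W
E
python3 - <<'E'
from h import *
o=get_obs();print(o['time'],o['ee_pos'],np.round(o['tcp_rot'],3).tolist(),o['finger_gap'])
ims=[]
for n in('side','top'):
    im,d=snapshot(n);ims.append(im);np.save(n+'_d.npy',d);np.save(n+'_i.npy',im)
    T=np.array(camera_params(n)['extrinsics']);print(n,np.round(T,3).tolist())
    for q in('pack','charger','nutmeg','shaker_choc','portion_cups'):
        print(n,q,[(np.round(r['centre'],3).tolist(),round(r['confidence'],2)) for r in spot_in(q,n)])
    save(n+'0',im,s=1.5)
E
```

```text
0.0 [ 0.24147886 -0.68306302  0.19734313] [[0.943, 0.333, -0.001], [0.333, -0.943, 0.001], [-0.0, -0.002, -1.0]] 0.08556957192233239
side [[-0.544, 0.64, -0.542, 1.037], [0.839, 0.426, -0.339, 0.638], [0.014, -0.639, -0.769, 0.782], [0.0, 0.0, 0.0, 1.0]]
side pack [([0.426, 0.271, 0.098], 0.74), ([0.458, 0.17, 0.104], 0.59)]
side charger [([0.544, 0.343, 0.012], 0.57)]
side nutmeg [([0.625, 0.238, 0.068], 0.92)]
side shaker_choc [([0.442, 0.44, 0.079], 0.67)]
side portion_cups [([0.532, 0.477, 0.061], 0.82)]
top [[0.018, -0.996, 0.082, 0.463], [-1.0, -0.019, -0.011, 0.298], [0.013, -0.082, -0.997, 0.899], [0.0, 0.0, 0.0, 1.0]]
top pack [([0.448, 0.165, 0.148], 0.74), ([0.416, 0.264, 0.15], 0.62)]
top charger [([0.554, 0.335, 0.011], 0.89)]
top nutmeg [([0.605, 0.228, 0.098], 0.8)]
top shaker_choc []
top portion_cups [([0.516, 0.476, 0.061], 0.84)]
```

View pics/side0.png

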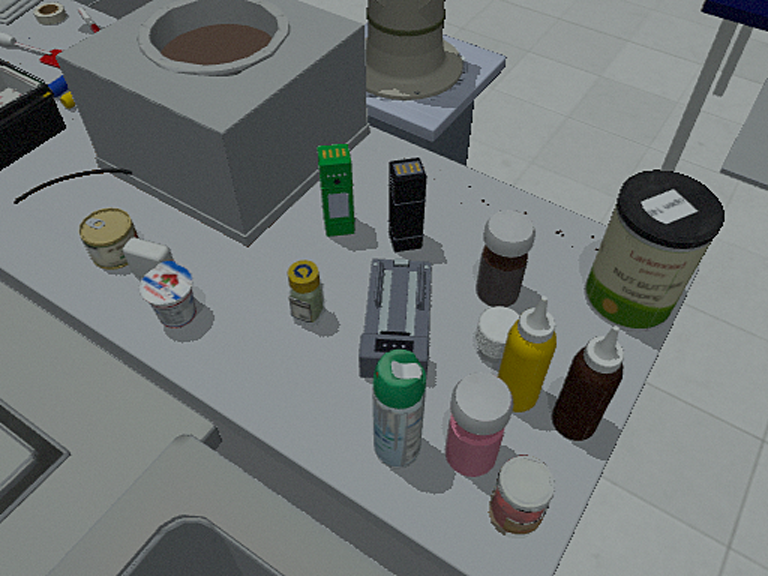

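View pics/top0.png

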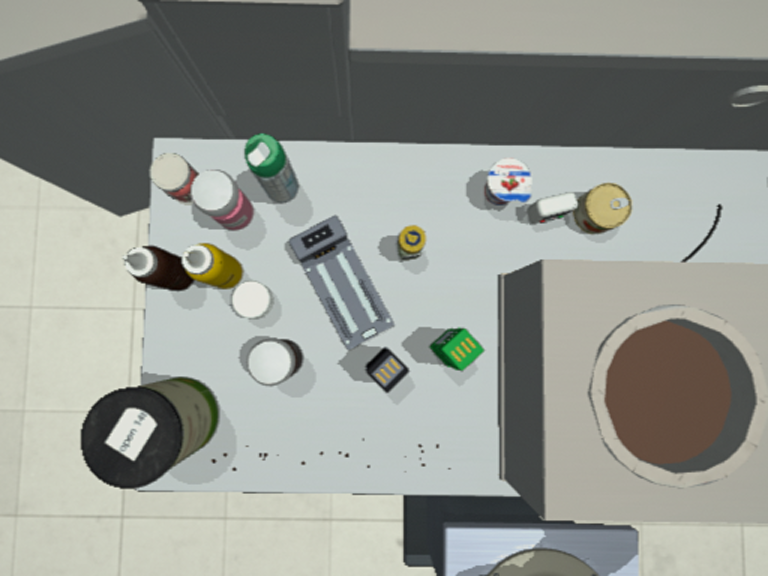

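Top picture: black pack at about (387,369), green look-alike at (459,349). The black one fits the description, and it stands at the charger's front edge (365,340), with the head at (317,240). A tall grey box stands between the arm and the work. Next I'll confirm the pack in a crop and measure the scene.

Run:
```python
from h import *
im=np.load('top_i.npy');d=np.load('top_d.npy');W=cloud('top',d)
save('crop',im,(130,270,170,340),4)
hsv=cv2.cvtColor(im,cv2.COLOR_RGB2HSV)
# box extents by height
X,Y,Z=W[...,0],W[...,1],W[...,2]
m=(Y<0.16)&(Z>0.16)&(X>0)&(X<.9); print('box z',np.nanpercentile(Z[m],[5,50,99]),'x',np.nanpercentile(X[m],[1,99]),'y',np.nanpercentile(Y[m],[1,99]))
print('tall things maxZ',np.nanmax(Z))
def rect(mask,name):
    p=W[mask];r=cv2.minAreaRect((p[:,:2]*1000).astype(np.float32));print(name,mask.sum(),'c',np.round(r[0],1),'size',np.round(r[1],1),'ang',round(r[2],1),'z',np.nanmedian(p[:,2]))
    return r
rect((abs(Z-.15)<.006)&(X>.38)&(X<.5)&(Y>.12)&(Y<.22),'blacktop?')
rect((abs(Z-.15)<.006)&(X>.36)&(X<.5)&(Y>.225)&(Y<.32),'other top?')
reg=(X>.42)&(X<.68)&(Y>.25)&(Y<.43)
rect(reg&(abs(Z-.052)<.005)&(X>.55),'head')
rect(reg&(abs(Z-.03)<.004)&(X<.6),'cheeks')
rect(reg&(abs(Z-.012)<.004),'bed')
for i,j in((246,258),(232,306),(225,243),(160,211)):print(i,j,W[i,j],im[i,j])
rect(reg&(abs(Z-.018)<.003)&(X<.52),'latch?')
```

```text
box z [0.17669369 0.22379477 0.2383326 ] x [0.24139697 0.89641564] y [-0.23787461  0.12626744]
tall things maxZ 0.24140260176225092
blacktop? 452 c [444.1 158.7] size [44.2 45.9] ang 42.4 z 0.14967085235351896
other top? 461 c [412.3 264.1] size [43.5 46.1] ang 45.7 z 0.14963492694624825
head 607 c [615.8 375.8] size [44.3 89.1] ang 27.8 z 0.0511895102094303
cheeks 139 c [510.8 342. ] size [163.8 174.5] ang 87.3 z 0.028450586465484484
bed 2051 c [512.5 358.6] size [165.6 161.6] ang 29.3 z 0.011595402284900191
246 258 [0.41451137 0.26541977 0.14987817] [120 128 135]
232 306 [0.4455151  0.16439647 0.14944478] [119 164  68]
225 243 [0.4570089  0.2976332  0.01750109] [136 149 146]
160 211 [0.61220761 0.37784039 0.05370737] [31 34 34]
latch? 52 c [475.3 341.4] size [ 66.6 163.1] ang 18.2 z 0.017743681224182573
```

View pics/crop.png

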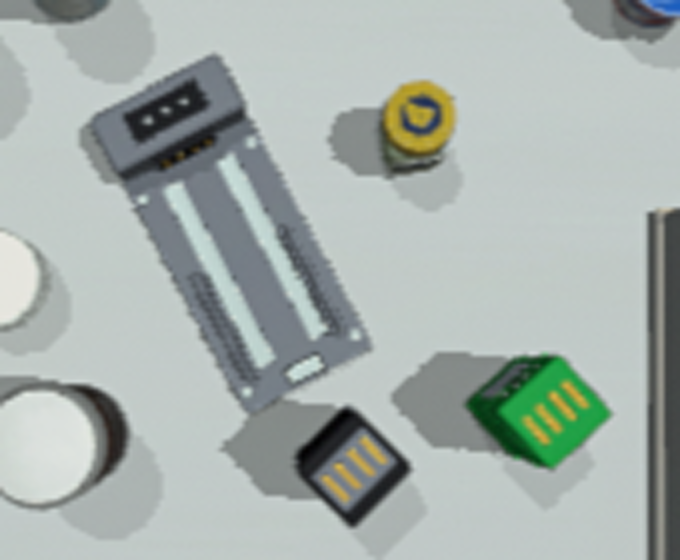

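The crop shows the black pack with brass terminals at (352,467), the green look-alike at (540,410), and the charger's front edge from (255,410) to (372,348). The black pack is the one: its top measures (412,264), 43.5x46 mm, z 0.150. I'll fly over the grey box (0.24 m high) now.

Request:
{"method": "drive_tool", "body": {"deltas": [[0,0,-1,0,0,0,-1],[0,0,-1,0,0,0,-1],[0.3,-0.3,-1,0,0,0,-1],[0.5,-0.5,-1,0,0,0,-1],[0.7,-0.7,-0.8,0,0,0,-1],[0.9,-0.85,-0.6,0,0,0,-1],[0.95,-0.87,-0.6,0,0,0,-1],[0.95,-0.87,0,0,0,0,-1]]}}

```text
time: 1.27
ee_pos: [0.3099, -0.5512, 0.3516]
tcp_rot: [[0.943, 0.333, 0.003], [0.333, -0.943, -0.004], [0.001, 0.005, -1.0]]
force: [0.7, 0.6, 0.0]
finger_gap: 0.0858
finger_force: 0.0
```

Request:
{"method": "drive_tool", "body": {"deltas": [[0.95,-0.87,0,0,0,0,-1],[0.95,-0.87,0,0,0,0,-1],[0.95,-0.87,0,0,0,0,-1],[0.95,-0.87,0,0,0,0,-1],[0.95,-0.87,0,0,0,0,-1],[0.95,-0.87,0,0,0,0,-1],[0.95,-0.87,0,0,0,0,-1],[0.95,-0.87,0,0,0,0,-1]]}}

```text
time: 1.93
ee_pos: [0.4305, -0.3225, 0.3485]
tcp_rot: [[0.943, 0.333, 0.0], [0.333, -0.943, -0.0], [0.0, 0.001, -1.0]]
force: [-0.6, 0.8, -0.2]
finger_gap: 0.0852
finger_force: 0.0
```

Run:
```python
from h import *
o=get_obs();print(o['time'],o['ee_pos'],np.round(o['tcp_rot'],3).tolist(),np.round(o['joints'],3))
im=np.load('top_i.npy');d=np.load('top_d.npy');W=cloud('top',d);X,Y,Z=np.moveaxis(W,-1,0)
from scipy.optimize import minimize
# charger: template fit of height map in charger frame
m=(X>.42)&(X<.70)&(Y>.24)&(Y<.45)&np.isfinite(Z)
P=W[m]
for q in ['top','side']:
    snapshot(q)
def rectcost(p):
    c,s=np.cos(p[2]),np.sin(p[2]); dx=P[:,0]-p[0];dy=P[:,1]-p[1]
    x=c*dx+s*dy;y=-s*dx+c*dy
    ins=(x>0)&(x<.204)&(abs(y)<.045)
    h=np.where(ins,np.where(x>.165,.052,.012),0.)
    ch=ins&(x>.018)&(x<.092)&(abs(y)>.026)&(abs(y)<.034); h=np.where(ch,.03,h)
    return np.minimum(abs(P[:,2]-h),.02).mean()*1e3
from scipy.optimize import differential_evolution
r=differential_evolution(rectcost,[(.43,.48),(.27,.32),(.4,.6)],seed=1,tol=1e-6)
print('charger',r.x,np.degrees(r.x[2]),r.fun)
```

```text
1.9333 [ 0.43048043 -0.32247467  0.3484514 ] [[0.943, 0.333, 0.0], [0.333, -0.943, -0.0], [0.0, 0.001, -1.0]] [ 0.639  0.228 -0.128  1.826  0.033  1.089 -0.731]
charger [0.4579528  0.28660443 0.51379315] 29.4381792260163 3.8222821137884324
```

Request:
{"method": "drive_tool", "body": {"deltas": [[0.48,-0.96,0,0,0,0,-1],[0.48,-0.96,0,0,0,0,-1],[0.48,-0.96,0,0,0,0,-1],[0.48,-0.96,0,0,0,0,-1],[0.48,-0.96,0,0,0,0,-1],[0.48,-0.96,0,0,0,0,-1],[0.48,-0.96,0,0,0,0,-1],[0.48,-0.96,0,0,0,0,-1]]}}

```text
time: 2.7
ee_pos: [0.4565, -0.1103, 0.3484]
tcp_rot: [[0.943, 0.333, 0.0], [0.333, -0.943, -0.0], [0.0, 0.001, -1.0]]
force: [0.6, -0.0, 0.0]
finger_gap: 0.0854
finger_force: 0.0
```

Request:
{"method": "drive_tool", "body": {"deltas": [[0.48,-0.96,0,0,0,0,-1],[0.48,-0.96,0,0,0,0,-1],[0.48,-0.96,0,0,0,0,-1],[0.48,-0.96,0,0,0,0,-1],[0.06,-0.94,0,0,0,0,-1],[0.06,-0.94,0,0,0,0,-1],[0.06,-0.94,0,0,0,0,-1],[0.06,-0.94,0,0,0,0,-1]]}}

```text
time: 3.37
ee_pos: [0.4439, 0.0867, 0.3483]
tcp_rot: [[0.943, 0.333, 0.0], [0.333, -0.943, -0.0], [0.0, 0.0, -1.0]]
force: [0.6, 1.0, 0.7]
finger_gap: 0.0854
finger_force: 0.0
```

Request:
{"method": "drive_tool", "body": {"deltas": [[0.06,-0.94,0,0,0,0,-1],[0.06,-0.94,0,0,0,0,-1],[0.06,-0.94,0,0,0,0,-1],[0.06,-0.94,0,0,0,0,-1],[0.06,-0.94,0,0,0,0,-1],[0,0,0,0,0,-1,-1],[0,0,0,0,0,-1,-1],[0,0,0,0,0,-1,-1]]}}

```text
time: 4.03
ee_pos: [0.4121, 0.1995, 0.3483]
tcp_rot: [[0.822, 0.57, 0.0], [0.57, -0.822, -0.0], [0.0, 0.0, -1.0]]
force: [-0.1, -0.5, 0.2]
finger_gap: 0.0855
finger_force: 0.0
```

Run:
```python
from h import *
o=get_obs();print(o['time'],o['ee_pos'],np.round(o['tcp_rot'],3).tolist(),np.round(o['joints'],3))
im=np.load('top_i.npy');p=camera_params('top');K=np.array(p['intrinsics']);T=np.array(p['extrinsics'])
def ray(u,v,z):
    r=T[:3,:3]@np.array([(u-K[0,2])/K[0,0],(v-K[1,2])/K[1,1],1]);return T[:3,3]+r*(z-T[2,3])/r[2]
# crop px -> full px (cubic resize centre offset)
f=lambda x,y:(170+(x+.5)/4-.5,130+(y+.5)/4-.5)
for n,(x,y),z in [('front L',(255,410),.012),('front R',(372,348),.012),('headfarL',(92,118),.052),('headfarR',(215,55),.052),('headnearL',(127,178),.052),('headnearR',(245,107),.052),('latchL',(288,377),.018),('latchR',(322,357),.018),('boltL',(142,200),.012),('boltR',(252,142),.012),('boltFL',(247,392),.012),('boltFR',(356,334),.012),('pack1',(345,408),.15),('pack2',(410,465),.15),('pack3',(353,525),.15),('pack4',(297,470),.15)]:
    print(n,np.round(ray(*f(x,y),z)*1000,1))
d=np.load('side_d.npy');W=cloud('side',d);X,Y,Z=np.moveaxis(W,-1,0)
for lo,hi in((.02,.06),(.06,.1),(.1,.14)):
    m=(X>.37)&(X<.46)&(Y>.215)&(Y<.31)&(Z>lo)&(Z<hi);r=cv2.minAreaRect((W[m][:,:2]*1000).astype(np.float32));print('side pack',m.sum(),r)
m=(X>.37)&(X<.46)&(Y>.215)&(Y<.31)&(Z>.146)&(Z<.154);r=cv2.minAreaRect((W[m][:,:2]*1000).astype(np.float32));print('side packtop',m.sum(),r)
```

```text
4.0333 [0.41213332 0.19953666 0.34827136] [[0.822, 0.57, 0.0], [0.57, -0.822, -0.0], [0.0, 0.0, -1.0]] [-0.086  0.143 -0.555  1.955  0.086  1.066 -1.642]
front L [438.9 321.3  12. ]
front R [478.7 248.9  12. ]
headfarL [613.8 422.4  52. ]
headfarR [654. 349.  52.]
headnearL [577.6 400.3  52. ]
headnearR [622.3 330.1  52. ]
latchL [459.7 301.1  18. ]
latchR [472.5 280.2  18. ]
boltL [569.2 395.2  12. ]
boltR [607.5 326.7  12. ]
boltFL [449.9 326.5  12. ]
boltFR [487.3 259.   12. ]
pack1 [444.5 270.4 150. ]
pack2 [415.3 235.7 150. ]
pack3 [383.6 265.2 150. ]
pack4 [411.7 295.1 150. ]
side pack 282 ((428.4766540527344, 270.1249084472656), (29.797197341918945, 57.4270133972168), 8.917165756225586)
side pack 310 ((428.9337463378906, 269.2293701171875), (30.25956153869629, 58.13044357299805), 6.582751750946045)
side pack 341 ((428.8883361816406, 268.95928955078125), (32.765987396240234, 60.842079162597656), 5.662047863006592)
side packtop 296 ((412.9541320800781, 266.44451904296875), (45.00592041015625, 45.91598892211914), 46.394874572753906)
```

Request:
{"method": "drive_tool", "body": {"deltas": [[0,0,0,0,0,-0.75,-1],[0,0,0,0,0,-0.75,-1],[0,0,0,0,0,-0.75,-1],[0.73,-0.6,0.9,0,0,0,-1],[0.73,-0.6,0.9,0,0,0,-1],[0.73,-0.6,0.9,0,0,0,-1],[0,0,0,0,1,0,-1],[0,0,0,0,1,0,-1]]}}

```text
time: 4.7
ee_pos: [0.4183, 0.2722, 0.2782]
tcp_rot: [[0.686, 0.718, 0.118], [0.707, -0.696, 0.127], [0.174, -0.004, -0.985]]
force: [-0.4, -1.6, 0.4]
finger_gap: 0.0856
finger_force: 0.0
```

Request:
{"method": "drive_tool", "body": {"deltas": [[0,0,0,0,1,0,-1],[0,0,0,0,1,0,-1],[0,0,0,0,1,0,-1],[0,0,0,0,1,0,-1],[0,0,0,0,0,0,-1]]}}

```text
time: 5.12
ee_pos: [0.4161, 0.2664, 0.2789]
tcp_rot: [[0.606, 0.714, 0.351], [0.619, -0.7, 0.356], [0.5, 0.002, -0.866]]
force: [-1.0, -0.9, -1.0]
finger_gap: 0.0858
finger_force: 0.0
```

Run:
```python
from h import *
o=get_obs();R=np.array(o['tcp_rot']);print(o['time'],o['ee_pos'],np.round(R,3).tolist(),np.round(o['joints'],3))
im,d=snapshot('side');save('side1',im,s=1.5)
```

```text
5.1167 [0.4161155  0.26637823 0.27892758] [[0.606, 0.714, 0.351], [0.619, -0.7, 0.356], [0.5, 0.002, -0.866]] [ 0.06   0.095 -0.723  2.363 -0.059  0.19  -1.364]
```

View pics/side1.png

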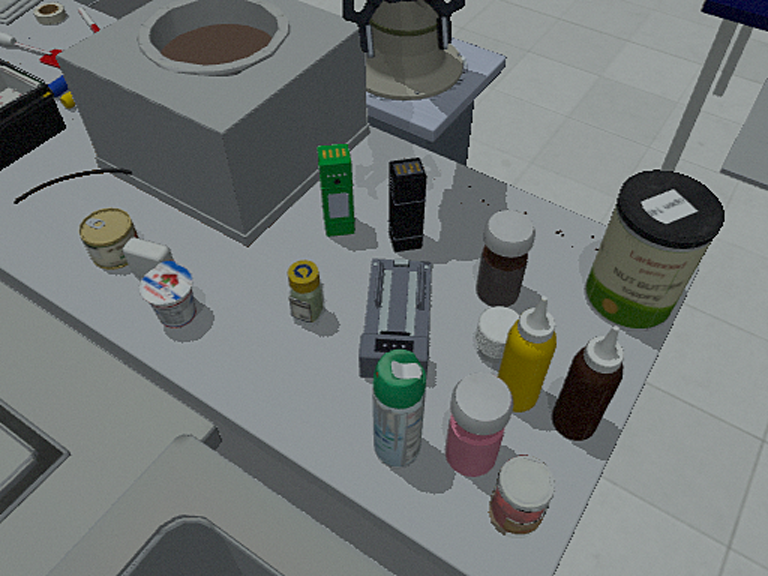

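The view shows the scene unchanged: the gripper is at (405,25) over the pack, and the pack is at (407,200). A 30° forward tilt is reachable. Now I'll descend.

Request:
{"method": "drive_tool", "body": {"deltas": [[0.13,-0.06,0.07,0,0,0,-1],[-0.4,0,0.7,0,0,0,-1],[-0.4,0,0.7,0,0,0,-1],[-0.4,0,0.7,0,0,0,-1],[-0.4,0,0.7,0,0,0,-1],[0,0,0,0,0,0,-1]]}}

```text
time: 5.67
ee_pos: [0.4222, 0.2681, 0.2416]
tcp_rot: [[0.61, 0.711, 0.35], [0.626, -0.703, 0.337], [0.486, 0.014, -0.874]]
force: [0.5, 1.1, 0.2]
finger_gap: 0.0853
finger_force: 0.0
```

Run:
```python
from h import *
o=get_obs();R=np.array(o['tcp_rot']);print(o['time'],o['ee_pos'],np.round(R,3).tolist(),np.round(o['joints'],3))
```

```text
5.6667 [0.42219092 0.26808774 0.24159427] [[0.61, 0.711, 0.35], [0.626, -0.703, 0.337], [0.486, 0.014, -0.874]] [-0.019  0.177 -0.696  2.4    0.628  0.12  -2.061]
```

Request:
{"method": "drive_tool", "body": {"deltas": [[0,0,0,0,-0.85,0,-1],[0,0,0,0,-0.85,0,-1],[0,0,0,0,-0.85,0,-1],[0,0,0,0,-0.85,0,-1],[0,0,0,0,0,0,-1]]}}

```text
time: 6.08
ee_pos: [0.4229, 0.2707, 0.2437]
tcp_rot: [[0.686, 0.711, 0.153], [0.697, -0.703, 0.143], [0.209, 0.008, -0.978]]
force: [1.0, 0.4, 0.4]
finger_gap: 0.0859
finger_force: 0.0
```

```bash
cat >> h.py <<'E'
CO=np.array([.4582,.2860]);CY=np.radians(29.5)
def st(show=True):
    o=get_obs();R=np.array(o['tcp_rot']);p=np.array(o['ee_pos'])
    G=p-.023*R[:,2]
    c,s=np.cos(CY),np.sin(CY);d=G[:2]-CO
    yaw=np.degrees(np.arctan2(-R[0,1]*-1,-R[1,1])) # tool y=(sin,-cos)
    tilt=np.degrees(np.arctan2(np.hypot(*R[:2,2])*np.sign(R[0,2]),-R[2,2]))
    if show: print('t %.2f'%o['time'],'tcp',np.round(p*1e3,1),'G in charger mm',np.round([1e3*(c*d[0]+s*d[1]),1e3*(-s*d[0]+c*d[1]),1e3*G[2]],1),'yaw %.1f tilt %.1f'%(yaw,tilt),'yz %.3f'%R[2,1],'J',np.round(o['joints'],2),'F',np.round(o['force'],1),'M',np.round(o['moment'],2),'gap %.4f ff %.1f'%(o['finger_gap'],o['finger_force']))
    return o,R,p
def go(target):
    o,R,p=st(); print('shift units',np.round(R.T@(np.array(target)-p)/.025,2))
E
python3 -c "
from h import *
go([.4128,.2654,.1015])"
```

```text
t 6.08 tcp [422.9 270.7 243.7] G in charger mm [-43.    2.9 266.2] yaw 45.3 tilt 12.1 yz 0.008 J [ 0.08  0.3  -0.92  2.16  0.43  0.62 -1.91] F [1.  0.4 0.4] M [-0.03  0.14 -0.02] gap 0.0859 ff 0.0
shift units [-1.61 -0.18  5.47]
```

Request:
{"method": "drive_tool", "body": {"deltas": [[-0.42,-0.18,-0.1,0,0,0,-1],[-0.17,0,0.8,0,0,0,-1],[-0.17,0,0.8,0,0,0,-1],[-0.17,0,0.8,0,0,0,-1],[-0.17,0,0.8,0,0,0,-1],[-0.17,0,0.8,0,0,0,-1],[-0.17,0,0.8,0,0,0,-1],[-0.17,0,0.77,0,0,0,-1]]}}

```text
time: 6.75
ee_pos: [0.41, 0.2611, 0.0993]
tcp_rot: [[0.686, 0.711, 0.155], [0.697, -0.703, 0.142], [0.21, 0.011, -0.978]]
force: [0.9, 0.5, -0.6]
finger_gap: 0.0854
finger_force: 0.0
```

```bash
python3 -c "
from h import *
go([.4128,.2654,.1015])"
```

```text
t 6.75 tcp [410.  261.1  99.3] G in charger mm [-58.9   1.  121.8] yaw 45.3 tilt 12.1 yz 0.011 J [-0.33  0.46 -0.46  2.37  0.97  0.24 -2.45] F [ 0.9  0.5 -0.6] M [-0.17  0.12  0.01] gap 0.0854 ff 0.0
shift units [ 0.22 -0.04 -0.04]
```

Request:
{"method": "drive_tool", "body": {"deltas": [[0.22,-0.04,-0.04,0,0,0,-1],[0,0,0,0,0,0,1],[0,0,0,0,0,0,1],[0,0,0,0,0,0,1],[0,0,0,0,0,0,1],[0,0,0,0,0,0,1],[0,0,0,0,0,0,1],[0,0,0,0,0,0,1]]}}

```text
time: 7.42
ee_pos: [0.415, 0.2667, 0.1036]
tcp_rot: [[0.686, 0.71, 0.159], [0.696, -0.704, 0.143], [0.213, 0.012, -0.977]]
force: [-1.7, -1.8, 10.4]
finger_gap: 0.0445
finger_force: 60.2
```

```bash
python3 -c "
from h import *
st()
im,d=snapshot('side');save('side2',im,(60,260,190,390),3)"
```

```text
t 7.42 tcp [415.  266.7 103.6] G in charger mm [-51.9   3.5 126. ] yaw 45.3 tilt 12.3 yz 0.012 J [-0.32  0.46 -0.49  2.36  0.95  0.26 -2.43] F [-1.7 -1.8 10.4] M [-0.01  0.45  0.09] gap 0.0445 ff 60.2
```

View pics/side2.png

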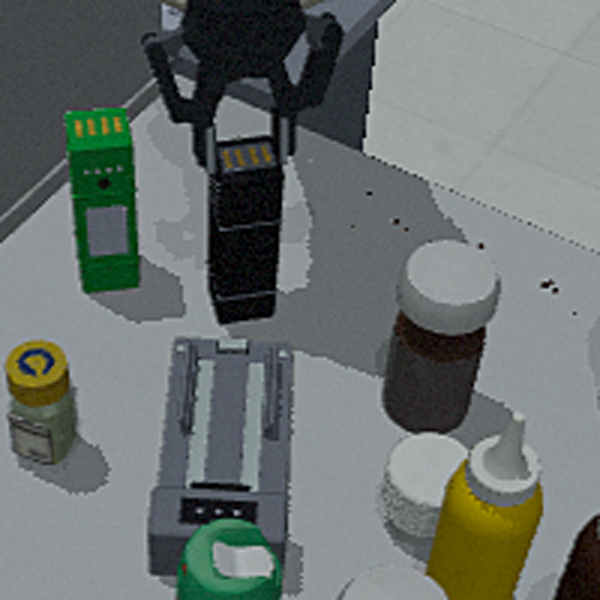

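The side crop shows the black pack held between the fingers at (245,230), with the green look-alike at (100,200) untouched. Next: lift a few mm, turn to the charger's yaw, and measure.

Request:
{"method": "drive_tool", "body": {"deltas": [[0.04,0,-0.2,0,0,0,1],[-0.0,0,-0.05,0,0,0,1],[0,0,0,-0.17,-0.01,0.77,1],[0,0,0,-0.17,-0.01,0.77,1],[0,0,0,-0.17,-0.01,0.77,1],[0,0,0,-0.17,-0.01,0.77,1],[0,0,0,0,0,0,1]]}}

```text
time: 8.05
ee_pos: [0.4135, 0.2668, 0.1085]
tcp_rot: [[0.85, 0.491, 0.19], [0.483, -0.871, 0.092], [0.211, 0.013, -0.977]]
force: [-0.6, 0.1, -5.2]
finger_gap: 0.0441
finger_force: 63.5
```

```bash
python3 -c "
from h import *
go([.4393,.2753,.1075])"
```

```text
t 8.05 tcp [413.5 266.8 108.5] G in charger mm [-53.2   5.6 131. ] yaw 29.4 tilt 12.2 yz 0.013 J [-0.54  0.42 -0.26  2.36  0.82  0.23 -2.6 ] F [-0.6  0.1 -5.2] M [-0.12  0.45  0.05] gap 0.0441 ff 63.5
shift units [1.03 0.21 0.27]
```

Request:
{"method": "drive_tool", "body": {"deltas": [[0.5,0.1,0.15,0,0,0,1],[0.5,0.1,0.15,0,0,0,1],[0,0,0,0,0,0,1]]}}

```text
time: 8.3
ee_pos: [0.4412, 0.2756, 0.1065]
tcp_rot: [[0.848, 0.494, 0.191], [0.485, -0.869, 0.094], [0.212, 0.013, -0.977]]
force: [0.3, 0.7, -4.9]
finger_gap: 0.0443
finger_force: 63.5
```

Run:
```python
from h import *
st()
im,d=snapshot('side');W=cloud('side',d);np.save('s3d.npy',d);np.save('s3i.npy',im)
im2,d2=snapshot('top');W2=cloud('top',d2)
save('s3',im,(60,260,190,390),3)
c,s=np.cos(CY),np.sin(CY)
def ch(W): 
    D=W[...,:2]-CO; return np.stack([c*D[...,0]+s*D[...,1],-s*D[...,0]+c*D[...,1],W[...,2]],-1)*1e3
for n,w,a in(('side',ch(W),im),('top',ch(W2),im2)):
    x,y,z=np.moveaxis(w,-1,0)
    # pack front face
    for lo,hi in((20,60),(60,105)):
        m=(z>lo)&(z<hi)&(x>-15)&(x<10)&(abs(y)<40)
        if m.sum()>20:
            q=w[m];k=np.polyfit(q[:,1],q[:,0],1);print(n,lo,'front x med',np.median(q[:,0]).round(1),'slope deg',np.degrees(np.arctan(k[0])).round(1),'y range',np.percentile(q[:,1],[2,98]).round(1),m.sum())
    m=(z>146)&(z<160)&(x>-60)&(x<10)&(abs(y)<24); 
    if m.sum(): q=w[m];print(n,'top',np.percentile(q[:,0],[2,98]),np.percentile(q[:,1],[2,98]),np.median(q[:,2]),'tilt slope',np.polyfit(q[:,0],q[:,2],1)[0])
    # charger bed sides/head in this camera
    m=(z>48)&(z<56)&(x>150)&(x<215)&(abs(y)<60);q=w[m];print(n,'head y',np.percentile(q[:,1],[1,99]).round(1),'x',np.percentile(q[:,0],[1,99]).round(1))
    m=(z>24)&(z<34)&(x>15)&(x<100)&(abs(y)<60);q=w[m];print(n,'cheeks y+',np.percentile(q[q[:,1]>0,1],[3,50,97]).round(1),'y-',np.percentile(q[q[:,1]<0,1],[3,50,97]).round(1),'x',np.percentile(q[:,0],[1,99]).round(1))
```

```text
t 8.30 tcp [441.2 275.6 106.5] G in charger mm [-24.8  -0.4 128.9] yaw 29.6 tilt 12.3 yz 0.013 J [-0.48  0.45 -0.3   2.31  0.79  0.27 -2.55] F [ 0.3  0.7 -4.9] M [-0.1   0.3  -0.04] gap 0.0443 ff 63.5
side 20 front x med -0.3 slope deg -0.1 y range [-21.5  23. ] 250
side 60 front x med -0.4 slope deg -0.2 y range [-21.7  22.8] 308
side top [-42.33855841   0.50485126] [-21.23816519  22.49783844] 151.31422615104805 tilt slope -0.031625141386918375
side head y [-42.2  44.4] x [163.6 204.7]
side cheeks y+ [29.5 33.1 35.9] y- [-32.  -29.6 -25.5] x [21.6 93. ]
top top [-27.97306277  -2.91005993] [-22.41865021  21.70107515] 152.21039045292983 tilt slope -0.041145568992943186
top head y [-43.3  43.6] x [160.9 203. ]
top cheeks y+ [27.2 31.4 34.6] y- [-33.4 -30.3 -26.7] x [19.3 90.9]
```

View pics/s3.png

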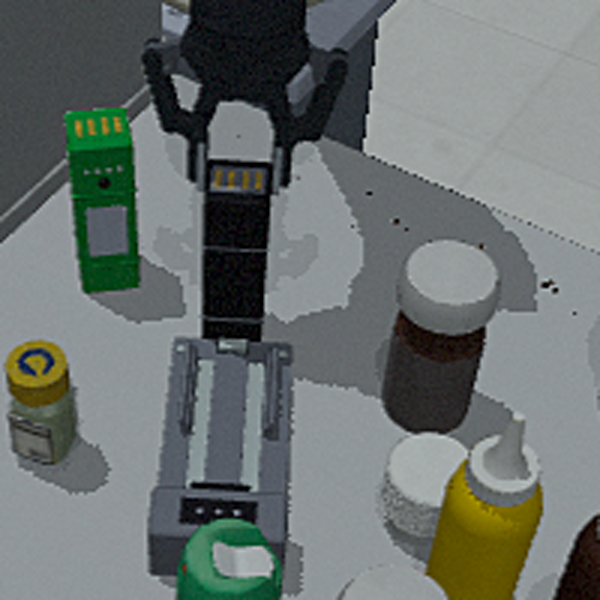

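The crop shows the pack in front of the bed, centred at (236,330) against the latch at (232,345), and about square. It measures front face x ≈ -0.4 mm, about 0.8 mm off to -y. Next: lower it to the table and press lightly against the edge.

Request:
{"method": "drive_tool", "body": {"deltas": [[-0.02,-0.03,0.08,0,0,0,1],[0,0,0,0,0,0,1],[0.04,0,0.01,0,0,0,1],[0,0,0,0,0,0,1]]}}

```text
time: 8.73
ee_pos: [0.4394, 0.276, 0.1041]
tcp_rot: [[0.849, 0.494, 0.19], [0.485, -0.869, 0.092], [0.21, 0.014, -0.978]]
force: [0.2, -0.0, -4.9]
finger_gap: 0.0444
finger_force: 63.5
```

```bash
python3 -c "
from h import *
st()"
```

```text
t 8.73 tcp [439.4 276.  104.1] G in charger mm [-26.2   0.8 126.6] yaw 29.6 tilt 12.2 yz 0.014 J [-0.49  0.46 -0.29  2.31  0.79  0.26 -2.55] F [ 0.2 -0.  -4.9] M [-0.21  0.39 -0.02] gap 0.0444 ff 63.5
```

Request:
{"method": "drive_tool", "body": {"deltas": [[0.04,0,0.07,0,0,0,1],[0.05,0,0.01,0,0,0,1],[0,0,0,0,0,0,1]]}}

```text
time: 8.98
ee_pos: [0.4423, 0.2775, 0.1041]
tcp_rot: [[0.848, 0.493, 0.192], [0.485, -0.87, 0.093], [0.213, 0.014, -0.977]]
force: [-5.7, -5.5, 18.5]
finger_gap: 0.0444
finger_force: 66.5
```

Request:
{"method": "drive_tool", "body": {"deltas": [[0.04,0,0.02,0,0,0,1],[0,0,0,0,0,0,1]]}}

```text
time: 9.15
ee_pos: [0.4433, 0.278, 0.1042]
tcp_rot: [[0.848, 0.493, 0.193], [0.485, -0.87, 0.093], [0.213, 0.015, -0.977]]
force: [-7.2, -5.3, 26.8]
finger_gap: 0.0442
finger_force: 67.3
```

```bash
python3 -c "
from h import *
st()"
```

```text
t 9.15 tcp [443.3 278.  104.2] G in charger mm [-21.9   0.7 126.7] yaw 29.6 tilt 12.3 yz 0.015 J [-0.49  0.46 -0.29  2.3   0.79  0.26 -2.55] F [-7.2 -5.3 26.8] M [-0.93  1.45 -0.  ] gap 0.0442 ff 67.3
```

```bash
cat > arc.py <<'E'
import numpy as np
def tcp(th,t,s=126.0,n=-23.0,off=23.):
    th,t=np.radians([th,t]);p=np.array([np.sin(th),np.cos(th)]);q=np.array([np.cos(th),-np.sin(th)])
    return np.array([0,12])+(s-12)*p+n*q+off*np.array([np.sin(t),-np.cos(t)])
def rows(ths,ts,**k):
    for i in range(len(ths)-1):
        d=tcp(ths[i+1],ts[i+1],**k)-tcp(ths[i],ts[i],**k);t=np.radians(ts[i])
        print([round(float(d@[np.cos(t),np.sin(t)])/25,2),0,round(float(d@[np.sin(t),-np.cos(t)])/25,2),0,round((ts[i+1]-ts[i])/5,2),0,1],'th',ths[i+1],'t',ts[i+1])
E
python3 -c "
from arc import *
th=np.arange(0,45.1,2.5);rows(th,12.2-th)
print();th=np.arange(45,90.1,2.5);rows(th,0*th-32.8)"
```

```text
[0.16, 0, 0.01, 0, np.float64(-0.5), 0, 1] th 2.5 t 9.7
[0.16, 0, 0.01, 0, np.float64(-0.5), 0, 1] th 5.0 t 7.199999999999999
[0.16, 0, 0.01, 0, np.float64(-0.5), 0, 1] th 7.5 t 4.699999999999999
[0.16, 0, 0.01, 0, np.float64(-0.5), 0, 1] th 10.0 t 2.1999999999999993
[0.16, 0, 0.01, 0, np.float64(-0.5), 0, 1] th 12.5 t -0.3000000000000007
[0.16, 0, 0.01, 0, np.float64(-0.5), 0, 1] th 15.0 t -2.8000000000000007
[0.16, 0, 0.01, 0, np.float64(-0.5), 0, 1] th 17.5 t -5.300000000000001
[0.16, 0, 0.01, 0, np.float64(-0.5), 0, 1] th 20.0 t -7.800000000000001
[0.16, 0, 0.01, 0, np.float64(-0.5), 0, 1] th 22.5 t -10.3
[0.16, 0, 0.01, 0, np.float64(-0.5), 0, 1] th 25.0 t -12.8
[0.16, 0, 0.01, 0, np.float64(-0.5), 0, 1] th 27.5 t -15.3
[0.16, 0, 0.01, 0, np.float64(-0.5), 0, 1] th 30.0 t -17.8
[0.16, 0, 0.01, 0, np.float64(-0.5), 0, 1] th 32.5 t -20.3
[0.16, 0, 0.01, 0, np.float64(-0.5), 0, 1] th 35.0 t -22.8
[0.16, 0, 0.01, 0, np.float64(-0.5), 0, 1] th 37.5 t -25.3
[0.16, 0, 0.01, 0, np.float64(-0.5), 0, 1] th 40.0 t -27.8
[0.16, 0, 0.01, 0, np.float64(-0.5), 0, 1] th 42.5 t -30.3
[0.16, 0, 0
[... 385 characters left out ...]
-32.8
[0.19, 0, 0.06, 0, np.float64(0.0), 0, 1] th 62.5 t -32.8
[0.19, 0, 0.07, 0, np.float64(0.0), 0, 1] th 65.0 t -32.8
[0.19, 0, 0.08, 0, np.float64(0.0), 0, 1] th 67.5 t -32.8
[0.18, 0, 0.08, 0, np.float64(0.0), 0, 1] th 70.0 t -32.8
[0.18, 0, 0.09, 0, np.float64(0.0), 0, 1] th 72.5 t -32.8
[0.18, 0, 0.1, 0, np.float64(0.0), 0, 1] th 75.0 t -32.8
[0.17, 0, 0.11, 0, np.float64(0.0), 0, 1] th 77.5 t -32.8
[0.17, 0, 0.12, 0, np.float64(0.0), 0, 1] th 80.0 t -32.8
[0.16, 0, 0.12, 0, np.float64(0.0), 0, 1] th 82.5 t -32.8
[0.16, 0, 0.13, 0, np.float64(0.0), 0, 1] th 85.0 t -32.8
[0.15, 0, 0.14, 0, np.float64(0.0), 0, 1] th 87.5 t -32.8
[0.14, 0, 0.14, 0, np.float64(0.0), 0, 1] th 90.0 t -32.8
```

Request:
{"method": "drive_tool", "body": {"deltas": [[0.02,0,-0.09,0,0,0,1],[0.16,0,0.01,0,-0.5,0,1],[0.16,0,0.01,0,-0.5,0,1],[0.16,0,0.01,0,-0.5,0,1],[0.16,0,0.01,0,-0.5,0,1],[0.16,0,0.01,0,-0.5,0,1],[0.16,0,0.01,0,-0.5,0,1],[0,0,0,0,0,0,1]]}}

```text
time: 9.82
ee_pos: [0.4652, 0.2903, 0.1052]
tcp_rot: [[0.87, 0.492, -0.038], [0.491, -0.871, -0.036], [-0.051, 0.013, -0.999]]
force: [-1.7, -0.5, -2.4]
finger_gap: 0.0444
finger_force: 64.3
```

```bash
python3 -c "
from h import *
from arc import *
st();print(tcp(15,-2.8))"
```

```text
t 9.82 tcp [465.2 290.3 105.2] G in charger mm [  9.3   0.6 128.1] yaw 29.5 tilt -3.0 yz 0.013 J [-0.27  0.59 -0.57  2.02  0.48  0.72 -2.21] F [-1.7 -0.5 -2.4] M [-0.36  0.74 -0.03] gap 0.0444 ff 64.3
[  6.16553243 105.09584108]
```

Request:
{"method": "drive_tool", "body": {"deltas": [[0.15,0,0.01,0,-0.5,0,1],[0.16,0,0.01,0,-0.5,0,1],[0.16,0,0.01,0,-0.5,0,1],[0.16,0,0.01,0,-0.5,0,1],[0.16,0,0.01,0,-0.5,0,1],[0.16,0,0.01,0,-0.5,0,1],[0,0,0,0,0,0,1]]}}

```text
time: 10.4
ee_pos: [0.4847, 0.3012, 0.0991]
tcp_rot: [[0.83, 0.493, -0.261], [0.465, -0.87, -0.163], [-0.307, 0.014, -0.951]]
force: [-0.4, -0.6, -0.9]
finger_gap: 0.0441
finger_force: 64.5
```

Request:
{"method": "drive_tool", "body": {"deltas": [[0.16,0,0.01,0,-0.5,0,1],[0.16,0,0.01,0,-0.5,0,1],[0.16,0,0.01,0,-0.5,0,1],[0.16,0,0.01,0,-0.5,0,1],[0.16,0,0.01,0,-0.5,0,1],[0.16,0,0.01,0,-0.5,0,1],[0,0,0,0,0,0,1]]}}

```text
time: 10.98
ee_pos: [0.5023, 0.3111, 0.0873]
tcp_rot: [[0.734, 0.493, -0.467], [0.407, -0.87, -0.279], [-0.543, 0.015, -0.839]]
force: [-1.9, -1.2, -2.7]
finger_gap: 0.0443
finger_force: 64.1
```

```bash
cat >> h.py <<'E'
def ch(W):
    c,s=np.cos(CY),np.sin(CY);D=W[...,:2]-CO; return np.stack([c*D[...,0]+s*D[...,1],-s*D[...,0]+c*D[...,1],W[...,2]],-1)*1e3
E
python3 - <<'E'
from h import *
from arc import *
st();print(tcp(45,-32.8))
im,d=snapshot('side');save('s4',im,(60,260,190,390),3)
r=outline_of('pack','side')
w=ch(cloud('side',d))
for o in r[:2]:
    m=o['pixels']; q=w[m]; q=q[np.isfinite(q[:,0])]; print(o['confidence'],len(q),'x',np.percentile(q[:,0],[2,98]).round(1),'y',np.percentile(q[:,1],[2,98]).round(1),'z',np.percentile(q[:,2],[2,98]).round(1))
    if abs(np.median(q[:,1]))<30:
        # front-face normals: fit plane to lower part
        f=q[(q[:,2]<90)]; c=f.mean(0);n=np.linalg.svd(f-c)[2][-1];print('plane n',n.round(3),'theta?',np.degrees(np.arctan2(abs(n[2]),abs(n[0]))))
E
```

```text
t 10.98 tcp [502.3 311.1  87.3] G in charger mm [ 63.2   0.4 106.6] yaw 29.6 tilt -32.9 yz 0.015 J [-0.31  0.91 -0.57  1.52  0.29  1.4  -2.01] F [-1.9 -1.2 -2.7] M [ 0.03 -0.22  0.12] gap 0.0443 ff 64.1
[51.88742825 89.54059714]
0.71 588 x [-84.4 -47. ] y [-125.7  -93.6] z [  4.7 150. ]
0.66 87 x [88.6 96. ] y [-19.3  22.3] z [104.8 112.2]
plane n [0. 0. 1.] theta? 90.0<stdin>:11: RuntimeWarning: Mean of empty slice.
  ret = um.true_divide(
```

View pics/s4.png

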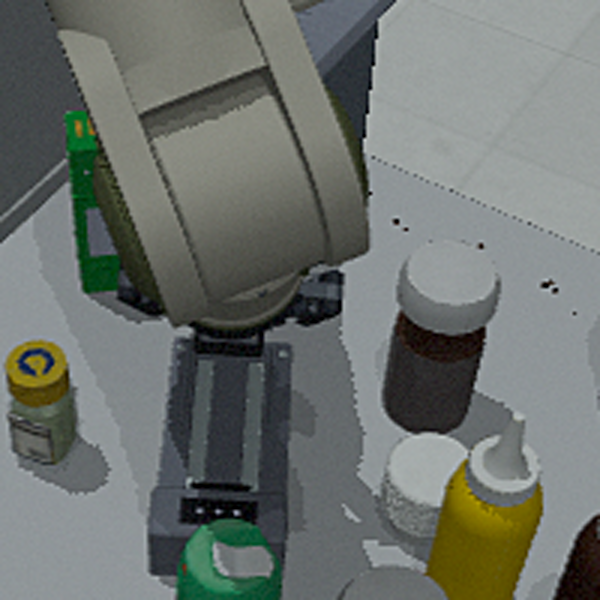

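The crop shows the wrist link hiding the pack, whose top end is just visible at (232,340) pointing at the head. Contact is light (about 2 N). I'll check the wrist's clearance to the shaker and jar before going on.

Run:
```python
from h import *
w0=ch(cloud('top',np.load('top_d.npy')));
x,y,z=np.moveaxis(w0,-1,0)
for n,a in(('shaker',(x>-40)&(x<140)&(y>50)&(y<170)&(z>125)&(z<150)),('cups',(x>60)&(x<240)&(y>45)&(y<140)&(z>55)&(z<68)),('jar',(x>20)&(x<240)&(y<-45)&(y>-180)&(z>85)&(z<102))):
    q=w0[a];print(n,len(q),'x',np.percentile(q[:,0],[1,99]).round(),'y',np.percentile(q[:,1],[1,99]).round())
_,d=snapshot('side');_,d2=snapshot('top')
for nm,D in(('side',d),('top',d2)):
    w=ch(cloud(nm,D));x,y,z=np.moveaxis(w,-1,0)
    D0=np.load(nm+'_d.npy');m=(abs(D-D0)>.02)&(D>0)&(D0>0)&(abs(y)<130)&(x>-60)&(z>30)
    for lo,hi in((60,100),(100,130),(130,160),(160,200),(200,250),(250,320)):
        q=w[m&(z>lo)&(z<hi)]
        if len(q)>5: print(nm,lo,hi,len(q),'x',np.percentile(q[:,0],[1,99]).round(),'y',np.percentile(q[:,1],[1,99]).round())
```

```text
shaker 728 x [ 8. 71.] y [114. 169.]
cups 271 x [116. 215.] y [110. 140.]
jar 259 x [ 85. 123.] y [-145. -107.]
side 100 130 151 x [82. 97.] y [-20.  28.]
side 130 160 39 x [ 99. 110.] y [-50.  53.]
side 160 200 201 x [ 98. 134.] y [-63.  69.]
side 200 250 231 x [112. 188.] y [-63.  70.]
side 250 320 283 x [190. 238.] y [-10.  48.]
top 60 100 344 x [-14.  26.] y [-23.  23.]
top 100 130 480 x [27. 94.] y [-23.  24.]
top 130 160 284 x [ 56. 105.] y [-37.  43.]
top 160 200 616 x [ 82. 132.] y [-61.  66.]
top 200 250 644 x [101. 135.] y [-63.  67.]
top 250 320 1366 x [111. 203.] y [-33.  50.]
```

Request:
{"method": "drive_tool", "body": {"deltas": [[0.2,0,0.01,0,0,0,1],[0.2,0,0.02,0,0,0,1],[0,0,0,0,0,0,1]]}}

```text
time: 11.43
ee_pos: [0.5097, 0.3152, 0.0835]
tcp_rot: [[0.735, 0.493, -0.466], [0.408, -0.87, -0.277], [-0.542, 0.014, -0.84]]
force: [-2.3, -1.1, 0.4]
finger_gap: 0.0443
finger_force: 64.2
```

Run:
```python
from h import *
from arc import *
st();print(tcp(50,-32.8))
_,d=snapshot('top');w=ch(cloud('top',d));x,y,z=np.moveaxis(w,-1,0)
for lo in range(40,130,15):
    q=w[(z>lo)&(z<lo+15)&(x>-60)&(x<110)&(abs(y)<18)]
    if len(q)>20:print(lo,len(q),q.mean(0).round(1),np.degrees(np.arctan2(q[:,0].std(),q[:,2].std())).round(1))
```

```text
t 11.43 tcp [509.7 315.2  83.5] G in charger mm [ 71.6   0.4 102.8] yaw 29.6 tilt -32.8 yz 0.014 J [-0.32  0.92 -0.56  1.5   0.29  1.4  -2.01] F [-2.3 -1.1  0.4] M [-0.42  0.54  0.11] gap 0.0443 ff 64.2
[60.08566266 83.56377782]
40 101 [-25.8   0.1  47. ] 50.3
55 112 [-8.7 -0.1 62. ] 50.2
70 123 [ 9.4 -0.1 77.8] 50.9
85 122 [27.2  0.1 92.7] 51.1
100 204 [ 61.8  -0.4 107.9] 80.0
115 219 [ 71.1   0.2 122.6] 70.0
```

The pivot in hand works: pack angle about 50°, force about 3 N. Continuing.

Request:
{"method": "drive_tool", "body": {"deltas": [[0.2,0,0.02,0,0,0,1],[0.2,0,0.03,0,0,0,1],[0.2,0,0.04,0,0,0,1],[0.2,0,0.05,0,0,0,1],[0.19,0,0.06,0,0,0,1],[0.19,0,0.07,0,0,0,1],[0,0,0,0,0,0,1]]}}

```text
time: 12.07
ee_pos: [0.5285, 0.3257, 0.0605]
tcp_rot: [[0.735, 0.493, -0.466], [0.408, -0.87, -0.277], [-0.542, 0.014, -0.84]]
force: [0.3, 0.8, 2.8]
finger_gap: 0.0445
finger_force: 63.1
```

```bash
cat >> h.py <<'E'
def ang():
    _,d=snapshot('top');w=ch(cloud('top',d));x,y,z=np.moveaxis(w,-1,0)
    q=w[(z>30)&(z<115)&(x>-30)&(x<60)&(abs(y)<18)]
    k=np.polyfit(q[:,0],q[:,2],1)
    q=q[abs(np.polyval(k,q[:,0])-q[:,2])<4];k=np.polyfit(q[:,0],q[:,2],1)
    print('pack theta %.1f'%(90-np.degrees(np.arctan(k[0]))),len(q),'rear z at x=0: %.1f'%k[1],'y',np.percentile(q[:,1],[2,98]).round(1))
E
python3 - <<'E'
from h import *
from arc import *
st();print(tcp(65,-32.8));ang()
E
```

```text
t 12.07 tcp [528.5 325.7  60.5] G in charger mm [93.2  0.2 79.9] yaw 29.5 tilt -32.8 yz 0.014 J [-0.33  0.97 -0.55  1.45  0.31  1.41 -2.  ] F [0.3 0.8 2.8] M [-0.11  0.22  0.05] gap 0.0445 ff 63.1
[81.13957887 61.69052906]
pack theta 61.8 588 rear z at x=0: 61.3 y [-17.3  17.2]
```

Request:
{"method": "drive_tool", "body": {"deltas": [[0.19,0,0.08,0,0,0,1],[0.18,0,0.08,0,0,0,1],[0.18,0,0.09,0,0,0,1],[0.18,0,0.1,0,0,0,1],[0.17,0,0.11,0,0,0,1],[0.17,0,0.12,0,0,0,1],[0,0,0,0,0,0,1]]}}

```text
time: 12.7
ee_pos: [0.541, 0.3323, 0.0336]
tcp_rot: [[0.734, 0.493, -0.466], [0.408, -0.87, -0.278], [-0.543, 0.014, -0.84]]
force: [1.3, 1.8, 4.2]
finger_gap: 0.0442
finger_force: 61.4
```

Run:
```python
from h import *
from arc import *
st();print(tcp(80,-32.8));ang()
```

```text
t 12.70 tcp [541.  332.3  33.6] G in charger mm [107.4  -0.2  52.9] yaw 29.5 tilt -32.9 yz 0.014 J [-0.34  1.01 -0.54  1.42  0.32  1.4  -2.  ] F [1.3 1.8 4.2] M [ 0.06 -0.07  0.1 ] gap 0.0442 ff 61.4
[95.81488692 35.11343869]
pack theta 74.5 574 rear z at x=0: 57.3 y [-17.2  17.3]
```

Run:
```python
from h import *
im,d=snapshot('top');w=ch(cloud('top',d));x,y,z=np.moveaxis(w,-1,0)
for lo in range(-25,120,10):
    m=(x>lo)&(x<lo+10)&(abs(y)<15);q=w[m&(z>14)]
    if len(q)>5:print(lo,len(q),'z pct',np.percentile(q[:,2],[10,50,90]).round(1))
save('t5',im,(110,260,150,350),3.5)
```

```text
-25 52 z pct [49.2 51.4 53.6]
-15 52 z pct [52.2 54.  56.3]
-5 54 z pct [55.7 57.4 59.6]
5 55 z pct [58.  59.9 62.4]
15 53 z pct [61.3 63.  65.4]
25 54 z pct [63.6 66.  68.5]
35 56 z pct [67.  69.2 71.6]
45 56 z pct [69.1 71.6 73.5]
55 54 z pct [72.6 74.7 76.3]
65 57 z pct [74.9 76.5 78.7]
75 57 z pct [77.8 80.3 81.8]
85 58 z pct [80.1 82.8 84.9]
95 58 z pct [83.4 85.7 87.9]
105 50 z pct [85.2 87.9 89.1]
115 26 z pct [56.2 68.7 80.1]
```

View pics/t5.png

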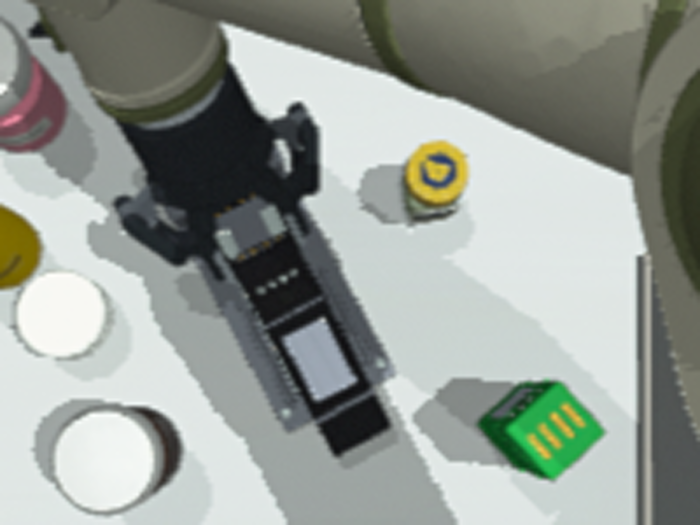

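The crop shows the pack tipped between the guides (foot at (355,440), grip at (260,215)), at about 74°. The pads have crept about 12 mm towards its front face. I'll test whether a smaller closure softens the grip before going lower.

Request:
{"method": "drive_tool", "body": {"deltas": [[0,0,0,0,0,0,0.5],[0,0,0,0,0,0,0.25]]}}

```text
time: 12.97
ee_pos: [0.5405, 0.332, 0.0348]
tcp_rot: [[0.734, 0.493, -0.466], [0.408, -0.87, -0.278], [-0.543, 0.014, -0.84]]
force: [0.9, -0.0, 1.4]
finger_gap: 0.0442
finger_force: 60.9
```

Run:
```python
from h import *
st();ang()
```

```text
t 12.97 tcp [540.5 332.   34.8] G in charger mm [106.8  -0.2  54.1] yaw 29.6 tilt -32.9 yz 0.014 J [-0.34  1.01 -0.54  1.42  0.32  1.4  -2.  ] F [ 0.9 -0.   1.4] M [ 0.11 -0.07  0.11] gap 0.0442 ff 60.9
pack theta 73.6 575 rear z at x=0: 57.3 y [-17.3  17.3]
```

Request:
{"method": "drive_tool", "body": {"deltas": [[0,0,0,0,0,0,0.15]]}}

```text
time: 13.1
ee_pos: [0.5405, 0.332, 0.0348]
tcp_rot: [[0.734, 0.493, -0.466], [0.408, -0.87, -0.278], [-0.543, 0.014, -0.84]]
force: [0.1, -0.2, 1.0]
finger_gap: 0.0439
finger_force: 60.9
```

Request:
{"method": "drive_tool", "body": {"deltas": [[0,0,0,0,0,0,0.09]]}}

```text
time: 13.18
ee_pos: [0.5405, 0.332, 0.0348]
tcp_rot: [[0.734, 0.493, -0.466], [0.408, -0.87, -0.278], [-0.543, 0.014, -0.84]]
force: [-1.3, -0.7, 0.4]
finger_gap: 0.0442
finger_force: 60.9
```

Request:
{"method": "drive_tool", "body": {"deltas": [[0,0,0,0,0,0,0.05]]}}

```text
time: 13.27
ee_pos: [0.5405, 0.3321, 0.0348]
tcp_rot: [[0.734, 0.493, -0.466], [0.408, -0.87, -0.278], [-0.543, 0.014, -0.84]]
force: [-0.9, -1.3, 1.3]
finger_gap: 0.0447
finger_force: 61.0
```

Force does not soften at 0.05. Next: slide forward about 9 mm so the fingertips clear the guides, then lower with the pivot.

Request:
{"method": "drive_tool", "body": {"deltas": [[0.08,0,-0.09,0,0,0,0.3],[0.08,0,-0.09,0,0,0,0.3],[0.08,0,-0.09,0,0,0,0.3],[0.12,0,0.1,0,0,0,0.3],[0.12,0,0.1,0,0,0,0.3],[0.12,0,0.1,0,0,0,0.3],[0,0,0,0,0,0,0.3]]}}

```text
time: 13.85
ee_pos: [0.5523, 0.3386, 0.0254]
tcp_rot: [[0.735, 0.493, -0.465], [0.408, -0.87, -0.276], [-0.541, 0.014, -0.841]]
force: [2.7, 0.7, 2.5]
finger_gap: 0.0444
finger_force: 61.6
```

Run:
```python
from h import *
st();ang()
```

```text
t 13.85 tcp [552.3 338.6  25.4] G in charger mm [120.3  -0.3  44.7] yaw 29.5 tilt -32.8 yz 0.014 J [-0.35  1.03 -0.54  1.38  0.33  1.41 -1.99] F [2.7 0.7 2.5] M [ 0.18 -0.28  0.03] gap 0.0444 ff 61.6
pack theta 78.3 512 rear z at x=0: 56.1 y [-17.2  17.4]
```

Request:
{"method": "drive_tool", "body": {"deltas": [[0.1,0,0.11,0,0,0,0.15],[0.1,0,0.11,0,0,0,0.1],[0,0,0,0,0,0,0.05]]}}

```text
time: 14.15
ee_pos: [0.5527, 0.3386, 0.018]
tcp_rot: [[0.735, 0.493, -0.466], [0.408, -0.87, -0.278], [-0.542, 0.014, -0.84]]
force: [2.7, 1.8, 2.6]
finger_gap: 0.0445
finger_force: 61.3
```

Request:
{"method": "drive_tool", "body": {"deltas": [[0,0,0,0,0,0,0.03]]}}

```text
time: 14.23
ee_pos: [0.5525, 0.3385, 0.0184]
tcp_rot: [[0.734, 0.493, -0.466], [0.408, -0.87, -0.278], [-0.543, 0.014, -0.84]]
force: [2.2, 1.8, 2.3]
finger_gap: 0.0446
finger_force: 61.1
```

Run:
```python
from h import *
st();ang()
```

```text
t 14.23 tcp [552.5 338.5  18.4] G in charger mm [120.5  -0.4  37.8] yaw 29.5 tilt -32.9 yz 0.014 J [-0.35  1.04 -0.53  1.38  0.33  1.41 -1.99] F [2.2 1.8 2.3] M [ 0.22 -0.25  0.01] gap 0.0446 ff 61.1
pack theta 81.4 513 rear z at x=0: 56.0 y [-17.3  17.4]
```

Request:
{"method": "drive_tool", "body": {"deltas": [[0,0,0,0,0,0,0.015]]}}

```text
time: 14.37
ee_pos: [0.5524, 0.3385, 0.0187]
tcp_rot: [[0.734, 0.493, -0.466], [0.408, -0.87, -0.278], [-0.543, 0.014, -0.84]]
force: [1.5, 0.3, 1.9]
finger_gap: 0.0443
finger_force: 61.0
```

Request:
{"method": "drive_tool", "body": {"deltas": [[0,0,0,0,0,0,0.0]]}}

```text
time: 14.45
ee_pos: [0.5524, 0.3385, 0.0187]
tcp_rot: [[0.734, 0.493, -0.466], [0.408, -0.87, -0.278], [-0.543, 0.014, -0.84]]
force: [1.3, 0.5, 1.8]
finger_gap: 0.0447
finger_force: 61.0
```

Request:
{"method": "drive_tool", "body": {"deltas": [[0,0,0,0,0,0,-0.01]]}}

```text
time: 14.53
ee_pos: [0.5524, 0.3385, 0.0187]
tcp_rot: [[0.734, 0.493, -0.466], [0.408, -0.87, -0.278], [-0.543, 0.014, -0.84]]
force: [1.7, 0.3, 2.0]
finger_gap: 0.0444
finger_force: 61.0
```

Request:
{"method": "drive_tool", "body": {"deltas": [[0,0,0,0,0,0,-0.025]]}}

```text
time: 14.62
ee_pos: [0.5524, 0.3385, 0.0187]
tcp_rot: [[0.734, 0.493, -0.466], [0.408, -0.87, -0.278], [-0.543, 0.014, -0.84]]
force: [1.1, 0.3, 1.4]
finger_gap: 0.0445
finger_force: 61.0
```

Request:
{"method": "drive_tool", "body": {"deltas": [[0,0,0,0,0,0,-0.035]]}}

```text
time: 14.7
ee_pos: [0.5524, 0.3385, 0.0187]
tcp_rot: [[0.734, 0.493, -0.466], [0.408, -0.87, -0.278], [-0.543, 0.014, -0.84]]
force: [1.0, 1.0, 1.7]
finger_gap: 0.0445
finger_force: 57.9
```

Request:
{"method": "drive_tool", "body": {"deltas": [[0,0,0,0,0,0,-0.04]]}}

```text
time: 14.78
ee_pos: [0.5524, 0.3385, 0.0187]
tcp_rot: [[0.734, 0.493, -0.466], [0.408, -0.87, -0.278], [-0.543, 0.014, -0.84]]
force: [1.1, 0.2, 2.3]
finger_gap: 0.0447
finger_force: 51.1
```

Request:
{"method": "drive_tool", "body": {"deltas": [[0,0,0,0,0,0,-0.05]]}}

```text
time: 14.87
ee_pos: [0.5523, 0.3386, 0.0186]
tcp_rot: [[0.734, 0.493, -0.466], [0.408, -0.87, -0.278], [-0.543, 0.014, -0.84]]
force: [0.3, 0.2, 0.3]
finger_gap: 0.0449
finger_force: 37.4
```

Request:
{"method": "drive_tool", "body": {"deltas": [[0,0,0,0,0,0,-0.058]]}}

```text
time: 14.95
ee_pos: [0.5524, 0.3385, 0.0185]
tcp_rot: [[0.734, 0.493, -0.466], [0.408, -0.87, -0.278], [-0.543, 0.014, -0.84]]
force: [0.8, 0.4, -0.6]
finger_gap: 0.0454
finger_force: 26.4
```

Request:
{"method": "drive_tool", "body": {"deltas": [[0,0,0,0,0,0,-0.064]]}}

```text
time: 15.03
ee_pos: [0.5524, 0.3385, 0.0184]
tcp_rot: [[0.734, 0.493, -0.466], [0.408, -0.87, -0.278], [-0.543, 0.014, -0.84]]
force: [0.0, 0.2, -0.6]
finger_gap: 0.0456
finger_force: 18.1
```

Run:
```python
from h import *
st();ang()
```

```text
t 15.03 tcp [552.4 338.5  18.4] G in charger mm [120.3  -0.4  37.7] yaw 29.6 tilt -32.9 yz 0.014 J [-0.35  1.04 -0.53  1.38  0.33  1.41 -1.99] F [ 0.   0.2 -0.6] M [ 0.41 -0.42 -0.05] gap 0.0456 ff 18.1
pack theta 81.3 517 rear z at x=0: 56.1 y [-17.3  17.4]
```

Request:
{"method": "drive_tool", "body": {"deltas": [[0,0,0,0,0,0,-0.069]]}}

```text
time: 15.17
ee_pos: [0.5524, 0.3385, 0.0184]
tcp_rot: [[0.734, 0.493, -0.466], [0.408, -0.87, -0.278], [-0.543, 0.014, -0.84]]
force: [-0.0, -0.3, -2.2]
finger_gap: 0.0456
finger_force: 11.2
```

Request:
{"method": "drive_tool", "body": {"deltas": [[0,0,0,0,0,0,-0.072]]}}

```text
time: 15.25
ee_pos: [0.5524, 0.3384, 0.0184]
tcp_rot: [[0.734, 0.493, -0.466], [0.408, -0.87, -0.278], [-0.543, 0.014, -0.84]]
force: [0.5, 0.7, -2.0]
finger_gap: 0.0457
finger_force: 7.3
```

Request:
{"method": "drive_tool", "body": {"deltas": [[0,0,0,0,0,0,-0.0735]]}}

```text
time: 15.33
ee_pos: [0.5524, 0.3385, 0.0184]
tcp_rot: [[0.734, 0.493, -0.466], [0.408, -0.87, -0.278], [-0.543, 0.014, -0.84]]
force: [-0.2, -0.6, -2.3]
finger_gap: 0.0457
finger_force: 5.4
```

Run:
```python
from h import *
st();ang()
```

```text
t 15.33 tcp [552.4 338.5  18.4] G in charger mm [120.3  -0.5  37.8] yaw 29.6 tilt -32.9 yz 0.014 J [-0.35  1.04 -0.53  1.38  0.33  1.41 -1.99] F [-0.2 -0.6 -2.3] M [ 0.36 -0.6  -0.02] gap 0.0457 ff 5.4
pack theta 81.2 510 rear z at x=0: 56.1 y [-17.3  17.3]
```

Request:
{"method": "drive_tool", "body": {"deltas": [[0,0,0,0,0,0,-0.0743]]}}

```text
time: 15.47
ee_pos: [0.5524, 0.3384, 0.0186]
tcp_rot: [[0.734, 0.493, -0.466], [0.408, -0.87, -0.278], [-0.543, 0.014, -0.84]]
force: [-0.8, -0.0, -1.5]
finger_gap: 0.0459
finger_force: 4.4
```

Request:
{"method": "drive_tool", "body": {"deltas": [[0,0,0,0,0,0,-0.075]]}}

```text
time: 15.55
ee_pos: [0.5524, 0.3384, 0.0186]
tcp_rot: [[0.734, 0.493, -0.466], [0.408, -0.87, -0.278], [-0.543, 0.014, -0.84]]
force: [-0.7, -0.6, -2.8]
finger_gap: 0.0459
finger_force: 3.7
```

Run:
```python
from h import *
st();ang()
```

```text
t 15.55 tcp [552.4 338.4  18.6] G in charger mm [120.3  -0.5  37.9] yaw 29.6 tilt -32.9 yz 0.014 J [-0.35  1.04 -0.53  1.38  0.33  1.41 -1.99] F [-0.7 -0.6 -2.8] M [ 0.41 -0.53  0.01] gap 0.0459 ff 3.7
pack theta 81.2 512 rear z at x=0: 56.2 y [-17.3  17.4]
```

Request:
{"method": "drive_tool", "body": {"deltas": [[0,0,0,0,0,0,-0.0755]]}}

```text
time: 15.68
ee_pos: [0.5524, 0.3384, 0.0186]
tcp_rot: [[0.734, 0.493, -0.466], [0.408, -0.87, -0.278], [-0.543, 0.014, -0.84]]
force: [-1.0, -0.9, -2.5]
finger_gap: 0.0457
finger_force: 3.1
```

Request:
{"method": "drive_tool", "body": {"deltas": [[0,0,0,0,0,0,-0.0759]]}}

```text
time: 15.77
ee_pos: [0.5524, 0.3384, 0.0186]
tcp_rot: [[0.734, 0.493, -0.466], [0.408, -0.87, -0.278], [-0.543, 0.014, -0.84]]
force: [-2.2, -0.7, -2.6]
finger_gap: 0.0461
finger_force: 2.7
```

Run:
```python
from h import *
st();ang()
```

```text
t 15.77 tcp [552.4 338.4  18.6] G in charger mm [120.3  -0.5  37.9] yaw 29.6 tilt -32.9 yz 0.014 J [-0.35  1.04 -0.53  1.38  0.33  1.41 -1.99] F [-2.2 -0.7 -2.6] M [ 0.29 -0.46  0.01] gap 0.0461 ff 2.7
pack theta 81.2 514 rear z at x=0: 56.1 y [-17.3  17.3]
```

Request:
{"method": "drive_tool", "body": {"deltas": [[0,0,0,0,0,0,-0.0762]]}}

```text
time: 15.9
ee_pos: [0.5524, 0.3385, 0.0187]
tcp_rot: [[0.734, 0.493, -0.466], [0.408, -0.87, -0.278], [-0.543, 0.014, -0.84]]
force: [-2.2, -0.7, -3.2]
finger_gap: 0.0459
finger_force: 2.4
```

```bash
python3 -c "
from h import *
ang()"
```

```text
pack theta 81.5 510 rear z at x=0: 56.2 y [-17.2  17.4]
```

Request:
{"method": "drive_tool", "body": {"deltas": [[0,0,0,0,0,0,-0.0765]]}}

```text
time: 16.03
ee_pos: [0.5525, 0.3385, 0.0187]
tcp_rot: [[0.734, 0.493, -0.466], [0.408, -0.87, -0.278], [-0.543, 0.014, -0.84]]
force: [-1.0, -1.1, -3.5]
finger_gap: 0.0456
finger_force: 2.2
```

```bash
python3 -c "
from h import *
ang();ang()"
```

```text
pack theta 81.4 515 rear z at x=0: 56.2 y [-17.3  17.4]
pack theta 81.1 512 rear z at x=0: 56.1 y [-17.2  17.4]
```

Request:
{"method": "drive_tool", "body": {"deltas": [[0,0,0,0,0,0,-0.0767]]}}

```text
time: 16.22
ee_pos: [0.5526, 0.3386, 0.0187]
tcp_rot: [[0.734, 0.493, -0.466], [0.408, -0.87, -0.278], [-0.542, 0.014, -0.84]]
force: [-1.2, -0.8, -2.7]
finger_gap: 0.0457
finger_force: 2.1
```

```bash
python3 -c "
from h import *
ang()"
```

```text
pack theta 80.9 514 rear z at x=0: 56.0 y [-17.3  17.3]
```

Request:
{"method": "drive_tool", "body": {"deltas": [[0,0,0,0,0,0,-0.0769]]}}

```text
time: 16.35
ee_pos: [0.5526, 0.3386, 0.0187]
tcp_rot: [[0.734, 0.493, -0.466], [0.408, -0.87, -0.278], [-0.542, 0.014, -0.84]]
force: [-1.1, -0.9, -2.7]
finger_gap: 0.0461
finger_force: 2.0
```

```bash
python3 -c "
from h import *
ang()"
```

```text
pack theta 81.1 507 rear z at x=0: 56.0 y [-17.1  17.3]
```

Request:
{"method": "drive_tool", "body": {"deltas": [[0,0,0,0,0,0,-0.0771]]}}

```text
time: 16.48
ee_pos: [0.5526, 0.3386, 0.0187]
tcp_rot: [[0.735, 0.493, -0.466], [0.408, -0.87, -0.278], [-0.542, 0.014, -0.84]]
force: [-1.3, -1.4, -3.4]
finger_gap: 0.0461
finger_force: 2.0
```

```bash
python3 -c "
from h import *
ang()"
```

```text
pack theta 81.4 514 rear z at x=0: 56.2 y [-17.3  17.3]
```

Request:
{"method": "drive_tool", "body": {"deltas": [[0,0,0,0,0,0,-0.0774]]}}

```text
time: 16.62
ee_pos: [0.5526, 0.3387, 0.0187]
tcp_rot: [[0.735, 0.493, -0.466], [0.408, -0.87, -0.277], [-0.542, 0.014, -0.84]]
force: [-1.2, -1.0, -2.6]
finger_gap: 0.0458
finger_force: 1.8
```

Request:
{"method": "drive_tool", "body": {"deltas": [[0,0,0,0,0,0,-0.0777]]}}

```text
time: 16.7
ee_pos: [0.5527, 0.3386, 0.0187]
tcp_rot: [[0.735, 0.493, -0.466], [0.408, -0.87, -0.277], [-0.542, 0.014, -0.84]]
force: [-0.7, -0.3, -3.1]
finger_gap: 0.0457
finger_force: 1.7
```

```bash
python3 -c "
from h import *
ang()"
```

```text
pack theta 81.3 512 rear z at x=0: 56.1 y [-17.3  17.3]
```

Request:
{"method": "drive_tool", "body": {"deltas": [[0,0,0,0,0,0,-0.078]]}}

```text
time: 16.83
ee_pos: [0.5527, 0.3387, 0.0188]
tcp_rot: [[0.735, 0.493, -0.466], [0.408, -0.87, -0.277], [-0.542, 0.014, -0.84]]
force: [-0.2, -0.5, -2.7]
finger_gap: 0.0457
finger_force: 1.6
```

```bash
python3 -c "
from h import *
ang()"
```

```text
pack theta 81.2 513 rear z at x=0: 55.9 y [-17.3  17.3]
```

Request:
{"method": "drive_tool", "body": {"deltas": [[0,0,0,0,0,0,-0.0784]]}}

```text
time: 16.97
ee_pos: [0.5527, 0.3387, 0.0187]
tcp_rot: [[0.735, 0.493, -0.466], [0.408, -0.87, -0.277], [-0.542, 0.014, -0.84]]
force: [0.1, -0.8, -1.5]
finger_gap: 0.0462
finger_force: 1.5
```

```bash
python3 -c "
from h import *
ang()"
```

```text
pack theta 81.5 513 rear z at x=0: 56.0 y [-17.3  17.3]
```

Request:
{"method": "drive_tool", "body": {"deltas": [[0,0,0,0,0,0,-0.0789]]}}

```text
time: 17.1
ee_pos: [0.5528, 0.3387, 0.0188]
tcp_rot: [[0.735, 0.493, -0.466], [0.408, -0.87, -0.277], [-0.542, 0.014, -0.84]]
force: [0.7, -0.4, -2.0]
finger_gap: 0.0456
finger_force: 1.4
```

```bash
python3 -c "
from h import *
ang()"
```

```text
pack theta 82.3 509 rear z at x=0: 56.0 y [-17.3  17.3]
```

Request:
{"method": "drive_tool", "body": {"deltas": [[0,0,0,0,0,0,-0.0794]]}}

```text
time: 17.23
ee_pos: [0.5528, 0.3387, 0.0189]
tcp_rot: [[0.735, 0.493, -0.466], [0.408, -0.87, -0.277], [-0.542, 0.014, -0.84]]
force: [0.6, -0.7, -0.5]
finger_gap: 0.046
finger_force: 0.3
```

```bash
python3 -c "
from h import *
ang()"
```

```text
pack theta 89.4 470 rear z at x=0: 55.5 y [-17.2  17.3]
```

Request:
{"method": "drive_tool", "body": {"deltas": [[0,0,0,0,0,0,-0.0798]]}}

```text
time: 17.37
ee_pos: [0.5527, 0.3386, 0.019]
tcp_rot: [[0.735, 0.493, -0.466], [0.408, -0.87, -0.278], [-0.542, 0.014, -0.84]]
force: [0.3, -1.5, 0.4]
finger_gap: 0.0459
finger_force: 0.2
```

```bash
python3 -c "
from h import *
ang()"
```

```text
pack theta 89.4 465 rear z at x=0: 55.5 y [-17.3  17.3]
```

The pack is now lying on the bed (89.4°), eased down by friction. I'll measure where it lies, then regrip and slide.

```bash
cat >> h.py <<'E'
def lie():
    im,d=snapshot('top');w=ch(cloud('top',d));x,y,z=np.moveaxis(w,-1,0)
    m=(z>51)&(z<60)&(x<100)&(x>-40)&(abs(y)<32);q=w[m]
    a=q[abs(q[:,1])<14]
    print('foot x %.1f'%np.percentile(a[:,0],1.5),'y',np.percentile(q[:,1],[1.5,98.5]).round(1),'z',np.polyfit(a[:,0],a[:,2],1).round(3))
    return im
E
python3 -c "
from h import *
st();im=lie();save('t6',im,(110,260,150,350),3.5)"
```

```text
t 17.42 tcp [552.6 338.6  19. ] G in charger mm [120.6  -0.4  38.3] yaw 29.6 tilt -32.8 yz 0.014 J [-0.35  1.04 -0.53  1.38  0.33  1.41 -1.99] F [-0.9 -0.9 -0.1] M [ 0.22 -0.52  0.04] gap 0.0460 ff 0.2
foot x -12.8 y [-22.2  22.2] z [4.0000e-03 5.5515e+01]
```

View pics/t6.png

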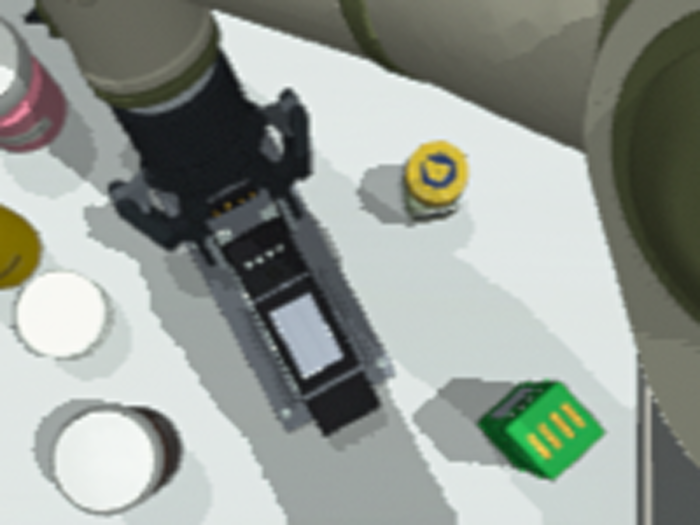

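The pack lies centred between the guides with its foot about 13 mm in front of the edge (crop: foot at (345,410)). The tilted fingers would meet the head on the way in, so I'll regrasp with the tool upright, just past the guides.

Request:
{"method": "drive_tool", "body": {"deltas": [[0,0,0,0,0,0,-0.3],[0,0,0,0,0,0,-0.6],[0,0,0,0,0,0,-0.6],[-0.2,0,-0.34,0,0,0,-0.6],[-0.43,0,-0.67,0,0,0,-0.6],[-0.33,0,-0.5,0,0,0,-0.6],[0,0,0,0,0,0,-0.6]]}}

```text
time: 18.05
ee_pos: [0.5539, 0.3411, 0.0684]
tcp_rot: [[0.737, 0.493, -0.462], [0.41, -0.87, -0.274], [-0.538, 0.013, -0.843]]
force: [-0.3, 0.3, 1.6]
finger_gap: 0.0683
finger_force: 0.0
```

Request:
{"method": "drive_tool", "body": {"deltas": [[0,0,0,0,1,0,-0.6],[0,0,0,0,1,0,-0.6],[0,0,0,0,1,0,-0.6],[0,0,0,0,1,0,-0.6],[0,0,0,0,1,0,-0.6],[0,0,0,0,1,0,-0.6],[0,0,0,0,0.56,0,-0.6],[0,0,0,0,0,0,-0.6]]}}

```text
time: 18.72
ee_pos: [0.5511, 0.3385, 0.0656]
tcp_rot: [[0.869, 0.494, 0.009], [0.494, -0.869, -0.012], [0.002, 0.015, -1.0]]
force: [-0.4, -0.5, 0.1]
finger_gap: 0.0683
finger_force: 0.0
```

```bash
python3 -c "
from h import *
lie()
c,s=np.cos(CY),np.sin(CY)
t=CO+np.array([c*.107,s*.107]);go([t[0],t[1],.015])"
```

```text
foot x -13.6 y [-21.3  22.5] z [7.0000e-03 5.5588e+01]
t 18.77 tcp [552.1 339.   65.2] G in charger mm [107.8   0.2  88.2] yaw 29.6 tilt 0.9 yz 0.015 J [-0.32  0.72 -0.51  1.86  0.54  0.71 -2.21] F [-0.5  1.1  0.3] M [ 0.03  0.03 -0.04] gap 0.0682 ff 0.0
shift units [-0.03 -0.04  2.01]
```

Request:
{"method": "drive_tool", "body": {"deltas": [[-0.03,-0.02,0.7,0,0,0,-0.6],[0,0,0.7,0,0,0,-0.6],[0,0,0.5,0,0,0,-0.6],[0,0,0,0,0,0,-0.1],[0,0,0,0,0,0,0.2],[0,0,0,0,0,0,0.2],[0,0,0,0,0,0,0.2]]}}

```text
time: 19.35
ee_pos: [0.5521, 0.3388, 0.0163]
tcp_rot: [[0.87, 0.493, 0.006], [0.493, -0.87, -0.013], [-0.001, 0.014, -1.0]]
force: [-0.3, -0.3, -2.4]
finger_gap: 0.0436
finger_force: 61.4
```

```bash
python3 -c "
from h import *
st();lie()"
```

```text
t 19.35 tcp [552.1 338.8  16.3] G in charger mm [107.8   0.   39.3] yaw 29.5 tilt 0.8 yz 0.014 J [-0.35  0.78 -0.47  1.89  0.6   0.63 -2.25] F [-0.3 -0.3 -2.4] M [-0.07  0.1   0.02] gap 0.0436 ff 61.4
foot x -13.5 y [-21.9  22.5] z [1.9000e-02 5.5467e+01]
```

Request:
{"method": "drive_tool", "body": {"deltas": [[0.08,0,0,0,0,0,0.2],[0.1,0,0,0,0,0,0.2],[0.12,0,0,0,0,0,0.2],[0.12,0,0,0,0,0,0.2],[0.12,0,0,0,0,0,0.2],[0.12,0,0,0,0,0,0.2],[0.1,0,0,0,0,0,0.2],[0,0,0,0,0,0,0.2]]}}

```text
time: 20.07
ee_pos: [0.5692, 0.3486, 0.016]
tcp_rot: [[0.87, 0.493, 0.007], [0.493, -0.87, -0.012], [-0.0, 0.013, -1.0]]
force: [0.4, -0.3, -2.9]
finger_gap: 0.0436
finger_force: 61.5
```

```bash
python3 -c "
from h import *
st();lie()"
```

```text
t 20.07 tcp [569.2 348.6  16. ] G in charger mm [127.4   0.2  39. ] yaw 29.6 tilt 0.8 yz 0.013 J [-0.34  0.79 -0.47  1.84  0.59  0.66 -2.23] F [ 0.4 -0.3 -2.9] M [ 0.05 -0.21  0.  ] gap 0.0436 ff 61.5
foot x 6.1 y [-21.6  22.8] z [1.4000e-02 5.5134e+01]
```

Request:
{"method": "drive_tool", "body": {"deltas": [[0.08,0,0,0,0,0,0.2],[0.06,0,0,0,0,0,0.2],[0,0,0,0,0,0,0.2]]}}

```text
time: 20.37
ee_pos: [0.5716, 0.35, 0.0159]
tcp_rot: [[0.87, 0.493, 0.006], [0.493, -0.87, -0.012], [-0.001, 0.014, -1.0]]
force: [0.2, 0.3, -2.9]
finger_gap: 0.0436
finger_force: 61.4
```

Request:
{"method": "drive_tool", "body": {"deltas": [[0.06,0,0,0,0,0,0.2],[0.02,0,0,0,0,0,0.2],[0,0,0,0,0,0,0.2]]}}

```text
time: 20.62
ee_pos: [0.5727, 0.3506, 0.0159]
tcp_rot: [[0.87, 0.493, 0.005], [0.493, -0.87, -0.013], [-0.002, 0.014, -1.0]]
force: [-2.2, -1.4, -1.7]
finger_gap: 0.0435
finger_force: 61.6
```

```bash
python3 -c "
from h import *
st();lie()
print([(np.round(r['centre'],4).tolist(),round(r['confidence'],2)) for r in spot_in('latch','top')])"
```

```text
t 20.62 tcp [572.7 350.6  15.9] G in charger mm [1.315e+02 1.000e-01 3.880e+01] yaw 29.6 tilt 0.8 yz 0.014 J [-0.34  0.8  -0.48  1.83  0.59  0.67 -2.23] F [-2.2 -1.4 -1.7] M [-0.35  0.64 -0.08] gap 0.0435 ff 61.6
foot x 10.5 y [-21.7  22.5] z [1.0000e-02 5.5244e+01]
[]
```

Request:
{"method": "drive_tool", "body": {"deltas": [[0.06,0,0,0,0,0,0.2],[0.06,0,0,0,0,0,0.2],[0,0,0,0,0,0,0.2]]}}

```text
time: 20.97
ee_pos: [0.5747, 0.3517, 0.0158]
tcp_rot: [[0.87, 0.493, 0.004], [0.493, -0.87, -0.014], [-0.003, 0.014, -1.0]]
force: [-5.6, -2.6, 1.5]
finger_gap: 0.0438
finger_force: 61.9
```

```bash
python3 -c "
from h import *
st();lie()"
```

```text
t 20.97 tcp [574.7 351.7  15.8] G in charger mm [1.338e+02 1.000e-01 3.880e+01] yaw 29.6 tilt 0.8 yz 0.014 J [-0.34  0.8  -0.48  1.82  0.58  0.67 -2.22] F [-5.6 -2.6  1.5] M [-0.74  1.22 -0.02] gap 0.0438 ff 61.9
foot x 13.0 y [-21.8  22.7] z [1.0000e-02 5.5236e+01]
```

Request:
{"method": "drive_tool", "body": {"deltas": [[0.06,0,0,0,0,0,0.2],[0.03,0,0,0,0,0,0.2],[0,0,0,0,0,0,0.2]]}}

```text
time: 21.27
ee_pos: [0.5759, 0.3523, 0.0158]
tcp_rot: [[0.87, 0.493, 0.003], [0.493, -0.87, -0.015], [-0.005, 0.015, -1.0]]
force: [-8.1, -4.5, 3.4]
finger_gap: 0.0437
finger_force: 62.1
```

```bash
cat >> h.py <<'E'
def latch():
    _,d=snapshot('top');w=ch(cloud('top',d));x,y,z=np.moveaxis(w,-1,0)
    q=w[(x>4)&(x<11)&(abs(y)<9)&(z<45)];r=w[(x>2)&(x<12)&(abs(y)>16)&(abs(y)<40)&(z<45)]
    print('latch z',np.round(np.sort(q[:,2]),1)[::3],'bed z',np.median(r[:,2]).round(1) if len(r) else None)
E
python3 -c "
from h import *
st();lie();latch()"
```

```text
t 21.27 tcp [575.9 352.3  15.8] G in charger mm [1.352e+02 1.000e-01 3.880e+01] yaw 29.6 tilt 0.9 yz 0.015 J [-0.34  0.8  -0.48  1.82  0.58  0.68 -2.22] F [-8.1 -4.5  3.4] M [-0.93  1.77 -0.1 ] gap 0.0437 ff 62.1
foot x 14.0 y [-21.8  22.7] z [1.1000e-02 5.5153e+01]
latch z [ 7.1  9.9 10.3 10.8 12.  12.3 13.9] bed z 11.8
```

Request:
{"method": "drive_tool", "body": {"deltas": [[0.05,0,0,0,0,0,0.2],[0,0,0,0,0,0,0.2]]}}

```text
time: 21.53
ee_pos: [0.5765, 0.3527, 0.0158]
tcp_rot: [[0.87, 0.493, 0.002], [0.493, -0.87, -0.016], [-0.006, 0.015, -1.0]]
force: [-9.5, -5.2, 3.7]
finger_gap: 0.0435
finger_force: 62.3
```

```bash
python3 -c "
from h import *
st();lie();latch()"
```

```text
t 21.53 tcp [576.5 352.7  15.8] G in charger mm [1.359e+02 1.000e-01 3.880e+01] yaw 29.6 tilt 0.9 yz 0.015 J [-0.34  0.8  -0.48  1.81  0.58  0.68 -2.22] F [-9.5 -5.2  3.7] M [-1.15  2.08 -0.1 ] gap 0.0435 ff 62.3
foot x 14.7 y [-21.7  22.7] z [1.0000e-02 5.5001e+01]
latch z [13.9 16.7 17.8 18.3 18.5 19.2 19.3] bed z 11.3
```

The latch has popped up (z ≈ 18 mm) at 11 N. I'll ease off, release and retreat.

Request:
{"method": "drive_tool", "body": {"deltas": [[-0.03,0,0,0,0,0,0.2],[0,0,0,0,0,0,-0.05],[0,0,0,0,0,0,-0.3],[0,0,0,0,0,0,-0.6],[0,0,0,0,0,0,-0.6],[0,0,-0.5,0,0,0,-0.6],[0,0,-1,0,0,0,-0.6],[0,0,-1,0,0,0,-0.6]]}}

```text
time: 22.3
ee_pos: [0.5777, 0.3546, 0.0794]
tcp_rot: [[0.87, 0.493, 0.005], [0.494, -0.87, -0.013], [-0.002, 0.013, -1.0]]
force: [0.6, 0.2, 0.0]
finger_gap: 0.0681
finger_force: 0.0
```

Request:
{"method": "drive_tool", "body": {"deltas": [[0,0,-1,0,0,0,-0.6],[0,0,-1,0,0,0,-0.6],[0,0,-1,0,0,0,-0.6],[0,0,-0.5,0,0,0,-0.6],[0,0,0,0,0,0,-0.6]]}}

```text
time: 22.72
ee_pos: [0.5788, 0.357, 0.1701]
tcp_rot: [[0.87, 0.493, 0.011], [0.493, -0.87, -0.009], [0.005, 0.013, -1.0]]
force: [0.2, 1.6, 0.6]
finger_gap: 0.0683
finger_force: 0.0
```

```bash
python3 -c "
from h import *
st();im=lie();latch();save('t7',im,(110,260,150,350),3.5)
for n in('nutmeg','shaker_choc','portion_cups'):print(n,[np.round(r['centre'],3).tolist() for r in spot_in(n,'top')][:1])"
```

```text
t 22.72 tcp [578.8 357.  170.1] G in charger mm [139.8   2.8 193.1] yaw 29.5 tilt 0.8 yz 0.013 J [-0.27  0.63 -0.59  1.71  0.44  0.93 -2.1 ] F [0.2 1.6 0.6] M [ 0.12  0.01 -0.01] gap 0.0683 ff 0.0
foot x 14.2 y [-21.5  22.7] z [1.2000e-02 5.5008e+01]
latch z [14.6 16.9 17.6 18.  18.4 18.9 19.5] bed z 11.8
nutmeg [[0.496, 0.337, 0.012]]
shaker_choc [[0.423, 0.429, 0.139]]
portion_cups [[0.516, 0.477, 0.062]]
```

View pics/t7.png

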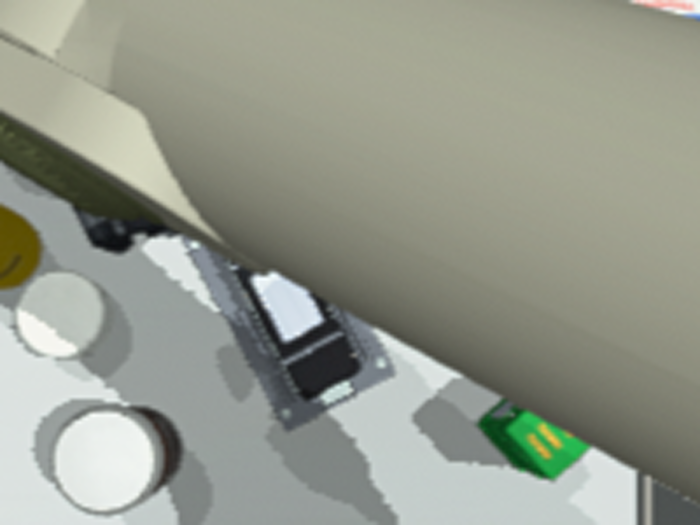

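The crop shows the pack lying between the guides, and the bright latch standing up behind its foot at (337,390). The cups and shaker are where they were, the arm covers the jar, and the gripper is clear, so I'm handing in.

```bash
python3 -c "
from workcell import *
print(close_job())"
```

```text
the job is handed in; nothing more can be done
None
```

The battery pack is on charge: it lies between the guides with the latch up behind its foot, handed in at about 23 s. The shaker and cups measured unmoved; the arm hid the jar in the last view. The last ~8° of lowering was the pack sliding down between the loosened fingers in about 0.15 s.

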